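# Mount an ink roller between centres and zero its run-out gauge

### The arm

A 6-joint arm with a two-finger parallel gripper is mounted at the origin on the work surface. World frame = base frame: x ahead of the robot, y to its left, z up, the work surface at z = 0. Lengths are in m, angles in rad, forces in N, time in s.
With the tool pointing down it reaches from about 0.35 to 0.85 m from the base axis. Payload 8.1 kg.
Tool frame: the origin (TCP) lies on the mounting face of the last link; the fingertips stand ahead of it and the grasp point (between the pads) lies 167 mm ahead of it (robot.tcp_to_tips is the z of the fingertips in the tool frame, in m); z points along the fingers, y is the direction in which the jaws open and shut (so a half turn about z gives the same grasp; the last joint's range is limited). The gripper opens to 93 mm and grips with 3 to 60 N. Pads are 15 mm wide; open, the fingers measure 128 mm over their backs; the gripper's body (75 mm by 188 mm) begins 65 mm behind the grasp point.
Start: joints at [1.078, 0.13, 1.488, -0, 1.523, -0.085], TCP at [0.238, 0.551, 0.405] pointing down, gripper open.
Joint ranges: [-2.96, 2.96], [-0.89, 2.26], [0.02, 2.5], [-1.34, 4.48], [0, 2.73], [-2.66, 2.66]. Speed limits (rad/s): [2.39, 2.39, 2.79, 3.14, 3.14, 3.14].

### API

Orientations are given as a rotation vector (axis times angle).
In Python, from plant import read_state, vision, ticket, robot gives the robot as it stands. The module is installed in compiled form; this text tells all that it offers.
- The arm moves only by the tool send_rows, never from a script. Its argument "rows" is a list of rows, each a list of 7 numbers: the shift along the tool's x, y, z in units of 50 cm (1.0 is 50 cm), then the turn, a rotation vector about the tool's x, y, z in units of 45 degrees (1.0 is 45 degrees), then the closure, from 0 (fully open) to 1 (shut). A call has 1 to 20 rows; each row is the pose to reach, as a shift and turn from the pose commanded when the call began, along the tool's axes at that moment; what a row does not reach only later rows make up. A row lasts 1/10 s, in which the tool goes at most 50 mm and 8.59 degrees, less where a joint would pass 70% of its speed; a pose out of reach is approached as far as the arm can. A call with a number of a shift or a turn outside -1 to 1 is refused whole. A call with a gripper value outside its range is refused whole. The fingers move at their own pace and stop on an object; "grip_force" is the grip in N (left out, the last holds). Time passes only in rows, so rows that repeat a pose let the fingers close. It gives the time, the measured TCP pose, the force and the opening at its end, in the units of the state.
- read_state(): the state, without advancing time (a new reading comes with each control period).
- vision.read_camera(name): name is "scene" or "top" or "wrist"; returns a dict with "img" (480x640x3 uint8, red, green, blue), "fx", "fy", "cx", "cy" (pixels), "k1" (the pictures are not rectified: a ray, as slopes to the right and down, at radius r is drawn at 1 + k1 r^2 times it, then the intrinsics apply), "rvec" (rotation vector, rad) and "tvec" (3), from world to camera coordinates, as OpenCV has them. Camera axes: x right, y down, z forward; pixel columns grow to the right and rows downward; lengths in m; the calibration is good to about 2 mm. A picture is of the moment at which its call begins. There is no depth.
- ticket.close_job(): hands the job in, once; it reports no verdict.
The state is a dict: "t": time; "q": joint angles; "dq": joint speeds; "joint_torque": joint torques, N m; "tool_pos": TCP position; "orientation": TCP orientation; "force": force on the tool from outside, world axes, zero at the start; "wrist_torque": the same for the moment, N m; "opening": finger opening in m.
Only numpy, scipy, OpenCV 4.12 (cv2) and the standard library are available. Lean on these libraries where they do the work, as an engineer would, in place of code of your own. Each camera call takes 0.05 s, during which the arm holds its last target.

### The job

Take the green ink roller out of its wooden rack, lay it on the orange rests of the blue bench centre and slide the tailstock fully home, until it stops snugly against the roller, so that the two steel points enter the roller's end holes and carry it clear of the rests. Then take the brass stylus from its stand and gently press the recessed red zero button on the grey readout all the way down, hold it there a moment, and put the stylus back upright, fully down in its stand. Do not drop the roller on the table, and leave the two ink tins, the bottle and the hand brayer where they are.

Things in the scene. Friction and masses are not known exactly. Their poses are not given: they have to be found in the camera images.
- bench: Bench centre, fixed: blue base 372 mm long (x -157 to 215), 90 wide, 20 thick. Origin: on the table under the middle of the mounted roller; x along the base from headstock to tailstock, z up. Line of centres: y = 0, 70 mm up. Blue headstock block at x -155 to -105, 60 wide, 95 high. Black sensor stud, 20 wide, 40 high, at the origin.
- lay (a point): Where the roller's middle best lies when first laid on the orange rests: bench x = +16 mm (+10 to +23 leaves both ends free of the points), 67.5 mm up, 2.5 mm under the line of centres, axis along bench x. Two V-rests, 8 mm thick, 90 degree V 31 mm wide at its top, at bench x = -53 and +79, hold the journals. Pushing the tailstock home shifts the roller to bench x = 0.
- head_tip (a point): Tip of the headstock's steel point, at x = -80.2 mm, 70 mm up in the bench's frame. The point is a 60 degree cone, 3 mm wide at the tip, 18 mm at its root 13 mm behind, then a 12 mm long shank.
- tail_tip (a point): Tip of the tailstock's point, the same cone pointing to the bench's -x; it moves with the tailstock.
- tail_fin (a point): Grip point on the tailstock's red fin, 115 mm above the table. The fin is 14 mm thick along the bench's x, 40 mm wide along its y, and stands from 92 to 132 mm above the table on an aluminium block 48 mm long (x), 60 mm wide, centred under the fin.
- tailstock (a joint): Slide of the tailstock in m: 0 fully back (tail_tip at bench x = +140.2 mm), growing as it moves towards the headstock, end stop 0.075. About 4 N of friction keeps it where it is left. With the roller held fully between the points it reads about 0.060; to lay the roller in, it must be below about 0.030.
- roller: Ink roller, 0.24 kg, 176 mm long: green sleeve 44 mm in diameter and 88 mm long, a 20 mm diameter metal journal 44 mm long at each end, and in each end face a centre hole 12 mm in diameter, 14 mm deep. Both ends alike. Origin in its middle on the axis; x along its axis.
- rack: Wooden rack, fixed, base 150 x 60 x 8 mm; two V-supports 10 mm thick at x = -62 and +62 mm hold the roller's journals with its axis 48 mm above the table, along the rack's x. Origin: centre of the underside.
- readout: Grey readout box, fixed, 110 (x) x 80 (y) x 45 mm, with a black display on top. Origin: centre of the underside. In its top, at x = -32 mm, y = 0, is a round recess 16 mm wide with the red zero button in it.
- zero_top (a point): Centre of the zero button's top face, 40 mm above the table, 5 mm below the rim of the recess. The button is 14 mm wide; it is pressed straight down.
- zero (a joint): Travel of the zero button in m: 0 up, 0.004 fully down (about 4.5 N); it springs back.
- stylus: Brass stylus, 0.06 kg, 130 mm long, standing tip down: shaft 16 mm in diameter, yellow band at the top, the lowest 22 mm a blunt 6 mm tip, then a 12 mm taper. Origin: centre of the tip's end; z along the shaft upwards. In its stand the tip's end is 10 mm above the table, and the shaft stands 85 mm out of the stand.
- stand: Dark wooden stylus stand, fixed, 60 x 60 x 55 mm, with one hole 20 mm in diameter, 45 mm deep, in the middle of its top. Origin: centre of the underside.
- tin_red: Red ink tin, 72 mm in diameter, 62 mm high, loose; to be left alone. Origin: centre of the underside.
- tin_amber: Yellow ink tin, 72 mm in diameter, 55 mm high, loose; to be left alone. Origin: centre of the underside.
- bottle: Amber bottle, 64 mm in diameter, 170 mm high, loose; to be left alone. Origin: centre of the underside.
- brayer: Hand brayer lying on the table, blue roller 40 mm in diameter, 100 mm long along its y, red handle to its +x, 150 mm long; loose, to be left alone. Origin: under the middle of the blue roller.

How it is judged:
By the outcome, as a careful person would: the job done as asked, in the order asked, and still so for the second after the job is handed in, with the robot touching nothing.
It also fails if it takes over 72 s, if anything falls off the work surface, if the arm or the gripper's body presses on something with over 40 N, if the wrist force passes 120 N, or if a joint passes its speed limit or range.

## Working session

There is one attempt and no reset: what is moved stays moved. The work goes in short steps, Python scripts to look and compute and a tool call to move; the robot and the scene stay as the last step left them, time stands still between calls to the robot, and variables do not carry over. Pictures are saved under pics/ and viewed, and the job is handed in when it is done.

Besides the shell and the picture viewer there is one more tool, called after "Request:" by a JSON object that holds its "name" and its "arguments", one argument or row to a line. send_rows: Moves the arm, as the interface text tells. Its arguments: {"type":"object","properties":{"rows":{"type":"array"},"grip_force":{"type":"number"}},"required":["rows"]}

```bash
ls; mkdir -p pics; python3 - <<'E'
from plant import read_state, vision, ticket, robot
import cv2
print(read_state()); print(robot, [a for a in dir(robot) if a[0]!='_'], robot.tcp_to_tips)
for n in ("scene","top","wrist"):
    c=vision.read_camera(n)
    cv2.imwrite(f"pics/{n}0.png",c["img"][:,:,::-1])
    print(n,{k:v for k,v in c.items() if k!="img"})
E
```

```text
pics
{'t': 0.0, 'q': array([ 1.07761912e+00,  1.31143112e-01,  1.48928870e+00, -3.46612510e-05,
        1.52299854e+00, -8.53915470e-02]), 'dq': array([ 0.00181194, -0.00021933,  0.00089964,  0.00092152, -0.00044663,
        0.00020116]), 'joint_torque': array([ 7.50034469e-04, -5.59851551e+01, -4.91747010e+01,  7.68375350e-02,
        3.63915483e-02, -1.35234654e-04]), 'tool_pos': array([0.23781608, 0.55060175, 0.40369275]), 'orientation': array([-6.36016989e-01, -3.07603542e+00,  2.78178824e-03]), 'force': array([-0.04999598, -0.30128736,  0.14872341]), 'wrist_torque': array([-0.0429829 ,  0.02946426,  0.00828403]), 'opening': 0.09298730770303876}
<Robot object at 0x7fe0ef003a10> ['IKError', 'tcp_to_tips'] 0.1861
scene {'fx': 451.1706728358644, 'fy': 451.1706728358644, 'cx': 320.2173856491471, 'cy': 238.99479431007518, 'k1': -0.03335856001813751, 'rvec': array([ 1.83017188,  1.75048143, -0.68635438]), 'tvec': array([-0.01190992, -0.35837152,  1.3730186 ])}
top {'fx': 434.60787751859726, 'fy': 434.60787751859726, 'cx': 312.0008597671773, 'cy': 242.34595952695216, 'k1': -0.06735561744526042, 'rvec': array([ 2.08819652, -2.14648465,  0.14945254]), 'tvec': array([0.01854601, 0.60213457, 0.86252308])}
wrist {'fx': 341.6933982316692, 'fy': 341.6933982316692, 'cx': 322.32508869198534, 'cy': 235.87251953231416, 'k1': -0.012845780312431712, 'rvec': array([-2.41833148, -1.59084448, -0.2256473 ]), 'tvec': array([-0.59839807, -0.03340717,  0.39155412])}
```

View pics/scene0.png

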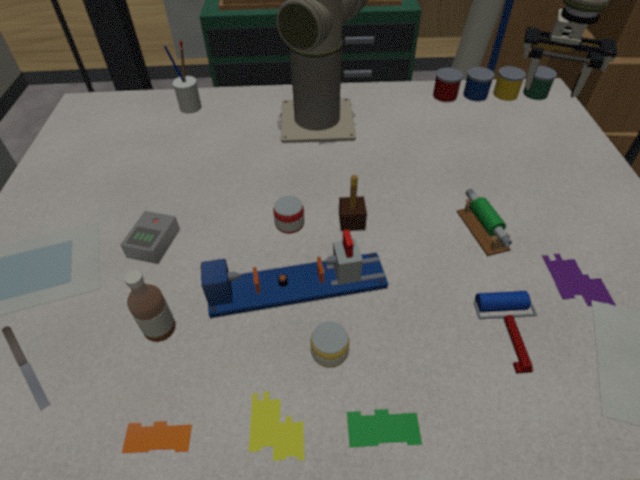

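View pics/top0.png

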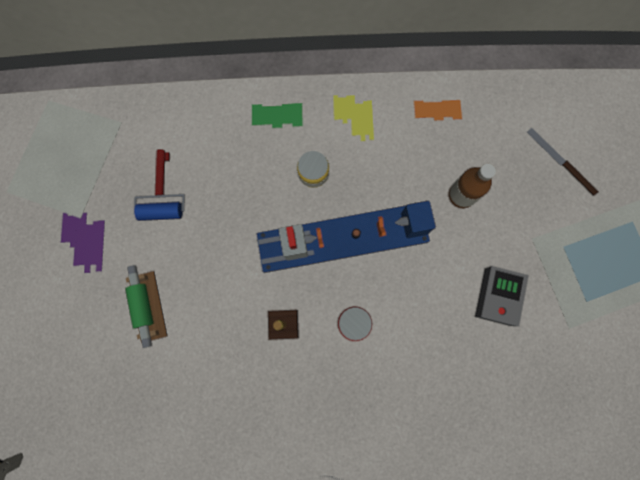

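View pics/wrist0.png

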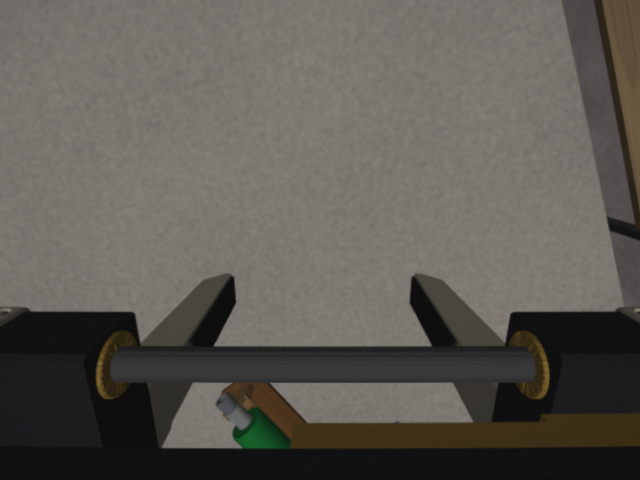

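The scene view shows the roller on its rack at about (487,218), the bench from (205,285) to (385,270), the stylus stand at (352,210) and the readout at (152,235). In the top view the roller is at (139,305), the bench runs (260,250) to (432,220), the stylus is at (282,324) and the red button at (502,311).

```bash
cat > h.py <<'E'
import numpy as np, cv2
from scipy.spatial.transform import Rotation as R
from plant import read_state, vision, ticket, robot
def cam(n): return vision.read_camera(n)
def K(c): return np.array([[c["fx"],0,c["cx"]],[0,c["fy"],c["cy"]],[0,0,1.]])
def D(c): return np.array([c["k1"],0,0,0,0.])
def proj(c,P): return cv2.projectPoints(np.atleast_2d(np.array(P,float)),np.array(c["rvec"]),np.array(c["tvec"]),K(c),D(c))[0].reshape(-1,2)
def ray(c,uv):
    n=cv2.undistortPoints(np.array(uv,float).reshape(-1,1,2),K(c),D(c)).reshape(-1,2)
    Rm=R.from_rotvec(c["rvec"]).as_matrix(); o=-Rm.T@c["tvec"]
    d=np.c_[n,np.ones(len(n))]@Rm; return o,d/np.linalg.norm(d,axis=1)[:,None]
def onz(c,uv,z):
    o,d=ray(c,uv); return o+d*((z-o[2])/d[:,2])[:,None]
def tri(obs):
    A=np.zeros((3,3));b=np.zeros(3)
    for c,uv in obs:
        o,d=ray(c,uv); P=np.eye(3)-np.outer(d[0],d[0]); A+=P;b+=P@o
    X=np.linalg.solve(A,b)
    res=[np.linalg.norm(proj(c,X)[0]-np.array(uv)) for c,uv in obs]
    return X,res
def save(c,name,box=None,s=1):
    im=c["img"][:,:,::-1]
    if box: x0,y0,x1,y1=box; im=im[y0:y1,x0:x1]
    im=cv2.resize(np.ascontiguousarray(im),None,fx=s,fy=s,interpolation=cv2.INTER_CUBIC)
    cv2.imwrite("pics/"+name+".png",im)
E
cat > save_cams.py <<'E'
E
python3 - <<'E'
from h import *
import pickle
cs={n:cam(n) for n in("scene","top","wrist")}
pickle.dump(cs,open("c0.pkl","wb"))
for n in cs:
    c=cs[n];Rm=R.from_rotvec(c["rvec"]).as_matrix();print(n,-Rm.T@c["tvec"],Rm[2])
save(cs["top"],"top_bench",(250,190,450,340),4)
save(cs["top"],"top_roll",(110,250,310,350),4)
save(cs["scene"],"sc_bench",(195,220,395,320),4)
save(cs["scene"],"sc_mix",(325,165,525,265),4)
im=cs["top"]["img"]
s=read_state();T=R.from_rotvec(s["orientation"]).as_matrix();print(T)
c=cs["wrist"];Rm=R.from_rotvec(c["rvec"]).as_matrix();print("cam in tool", T.T@(-Rm.T@c["tvec"]-s["tool_pos"]), T.T@Rm.T)
E
```

```text
scene [ 1.18725666 -0.02755131  0.77679768] [-0.67114966  0.01903655 -0.74107742]
top [ 0.44581044 -0.02400371  0.95264523] [ 0.17124338  0.02839691 -0.98481944]
wrist [0.16597061 0.5809168  0.38467672] [ 0.25723858 -0.11186264 -0.95985159]
[[-9.17989350e-01  3.96604911e-01 -3.12488550e-04]
 [ 3.96605032e-01  9.17989137e-01 -6.26407185e-04]
 [ 3.84249283e-05 -6.98969656e-04 -9.99999755e-01]]
cam in tool [ 0.07800252 -0.00080968  0.01966954] [[ 5.04649561e-04 -9.59840905e-01 -2.80544440e-01]
 [ 9.99999862e-01  5.24505814e-04  4.30362012e-06]
 [ 1.43016399e-04 -2.80544404e-01  9.59841037e-01]]
```

View pics/top_bench.png

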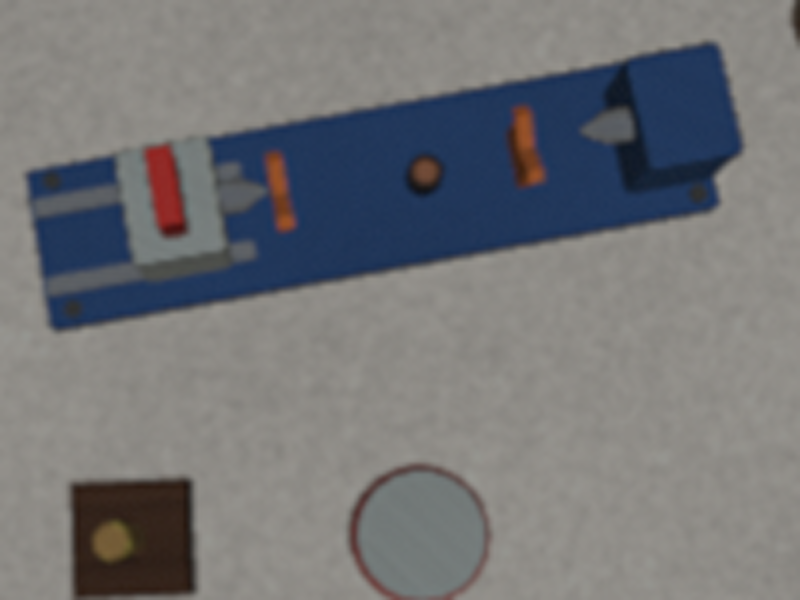

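View pics/top_roll.png

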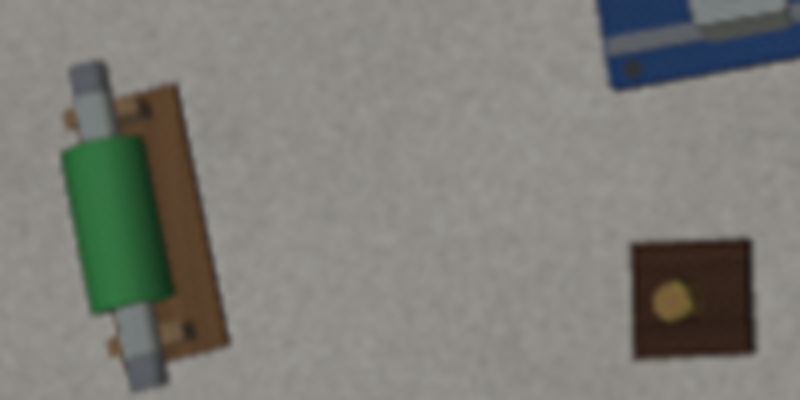

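View pics/sc_bench.png

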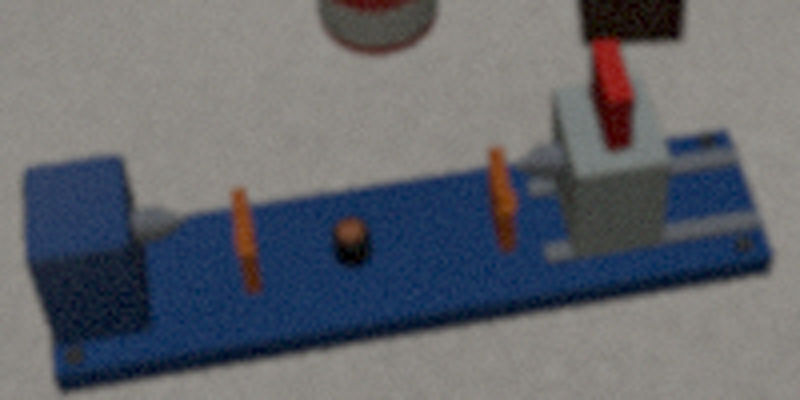

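View pics/sc_mix.png

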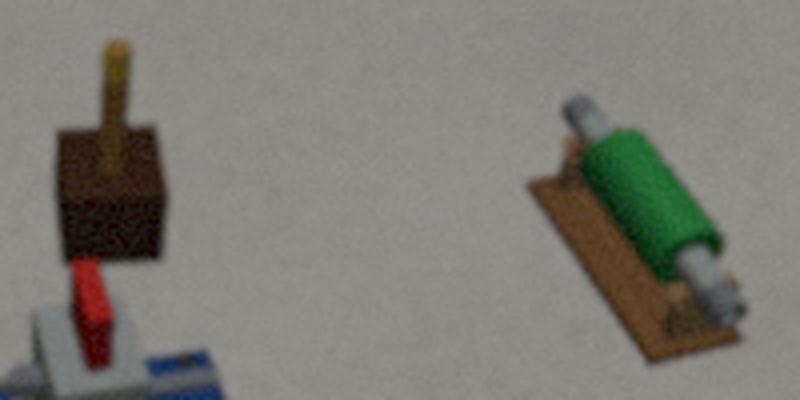

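The bench crop shows the tailstock partly forward, its tip at crop (268,190), right at the +79 rest, so it has to be pulled back first. The roller crop has the sleeve corners at (63,150), (145,137), (92,312) and (172,293), and the stylus top disc at (672,301). In the scene crops the stylus top is at (117,48) and the head tip at (182,220).

```bash
cat > fit.py <<'E'
from h import *
import pickle
from scipy.optimize import least_squares
cs=pickle.load(open("c0.pkl","rb"))
def px(box,pts): return (np.array(pts,float)+.5)/4-.5+np.array(box)
def w(p,P):
    P=np.array(P,float)/1000; c,s=np.cos(p[2]),np.sin(p[2])
    return np.c_[p[0]+c*P[:,0]-s*P[:,1],p[1]+s*P[:,0]+c*P[:,1],P[:,2]]
tb=(250,190);sb=(195,220);tr=(110,250);sm=(325,165)
# bench
T=[((215,-45,20),(27,172)),((215,45,20),(53,330)),((-157,45,20),(717,208)),((-155,-30,95),(717,42)),((-105,-30,95),(630,62)),((-155,30,95),(741,150)),((-105,30,95),(655,168)),((-80.2,0,70),(580,128)),((0,0,60),None)]
S=[((215,-45,20),(770,257)),((215,45,20),(724,132)),((-157,-45,20),(60,375)),((-105,30,95),(122,157)),((-155,30,95),(28,170)),((-155,-30,95),(42,262)),((-105,-30,95),(130,252)),((-80.2,0,70),(182,220))]
T=[t for t in T if t[1]]
def fres(p):
    a=proj(cs["top"],w(p,[t[0] for t in T]))-px(tb,[t[1] for t in T])
    b=proj(cs["scene"],w(p,[t[0] for t in S]))-px(sb,[t[1] for t in S])
    return np.r_[a.ravel(),b.ravel()]
r=least_squares(fres,[.5,0,1.5]); print("bench",r.x, np.round(fres(r.x).reshape(-1,2),1).tolist())
b=r.x
def inb(X):
    d=X[:2]-b[:2];c,s=np.cos(b[2]),np.sin(b[2]);return np.array([c*d[0]+s*d[1],-s*d[0]+c*d[1],X[2]])*1000
def t2(a,bx,c,by): return tri([(cs["top"],px(bx,[a])[0]),(cs["scene"],px(by,[c])[0])])
for n,a,c in (("headtip",(580,128),(182,220)),("tailtip",(268,190),(522,162)),("fin1",(147,147),(632,95)),("fin2",(187,232),(592+2,40))):
    X,e=t2(a,tb,c,sb); print(n,X.round(4),np.round(e,2),inb(X).round(1))
fc=np.mean([(147,147),(172,145),(187,232),(163,235)],0); fs=np.mean([(592,40),(613,40),(632,95),(610,100)],0)
X,e=t2(fc,tb,fs,sb); print("fin top",X.round(4),np.round(e,2),inb(X).round(1))
# roller
ends=[]
for a,c in (((104,143.5),(613,147)),((132,302.5),(690,258))):
    X,e=t2(a,tr,c,sm); ends.append(X); print("sleeve end",X.round(4),np.round(e,2))
m=(ends[0]+ends[1])/2;d=ends[0]-ends[1];print("roller mid",m,"len",np.linalg.norm(d),"yaw",np.arctan2(d[1],d[0]))
for a in ((104,143.5),(132,302.5)): print(onz(cs["top"],px(tr,[a]),.048))
for a in ((613,147),(690,258)): print(onz(cs["scene"],px(sm,[a]),.048))
X,e=t2((113,540),tb,(117,48),sm);print("stylus top",X.round(4),np.round(e,2))
q=np.mean([(72,483),(190,478),(193,592),(75,597)],0);print("stand top", onz(cs["top"],px(tb,[q]),.055))
q=np.mean([(57,130),(155,127),(165,190),(62,195)],0);print("stand top", onz(cs["scene"],px(sm,[q]),.055))
save(cs["top"],"top_ro",(460,250,560,340),6); save(cs["scene"],"sc_ro",(110,200,200,270),6)
E
python3 fit.py
```

```text
bench [ 0.62286118 -0.09078238  1.72739076] [[-1.8, -0.1], [-1.7, 0.5], [0.9, -0.5], [0.1, -0.9], [-2.1, -1.5], [0.9, 0.5], [-1.9, 0.5], [-0.3, 1.1], [1.5, -0.3], [0.9, -1.3], [-2.1, 1.1], [0.2, -1.4], [-1.8, -0.7], [-4.7, 0.6], [0.0, -1.2], [0.8, 0.4]]
headtip [ 0.6369 -0.1706  0.0733] [0.17 0.18] [-81.   -1.5  73.3]
tailtip [ 0.6092 -0.0052  0.0746] [1.58 1.61] [86.7  0.2 74.6]
fin1 [0.6207 0.0491 0.1353] [0.47 0.48] [138.5 -19.7 135.3]
fin2 [0.5795 0.0325 0.1306] [1.34 1.31] [128.6  23.6 130.6]
fin top [0.6001 0.0406 0.1318] [0.81 0.81] [133.3   2.  131.8]
sleeve end [0.513  0.3313 0.1342] [5.3 4.9]
sleeve end [ 0.4387  0.4175 -0.0413] [7.27 6.88]
roller mid [0.47584489 0.37437375 0.04644935] len 0.20922101571853327 yaw -0.8599405431444216
[[0.52122022 0.380411   0.048     ]]
[[0.43737023 0.36202126 0.048     ]]
[[0.42635873 0.36698401 0.048     ]]
[[0.51736341 0.38510205 0.048     ]]
stylus top [0.4348 0.0674 0.1429] [0.79 0.67]
stand top [[0.43462941 0.06576187 0.055     ]]
stand top [[0.430314   0.06898977 0.055     ]]
```

```bash
sed -i 's/(((104,143.5),(613,147)),((132,302.5),(690,258)))/(((104,143.5),(690,258)),((132,302.5),(613,147)))/' fit.py; python3 fit.py | grep -A3 -E "sleeve|roller"
cat >> h.py <<'E'
def go(p,yawdeg=None,st=None,grasp=0.167):
    """grasp point target p (world), yaw of tool y in deg, tool down -> command numbers"""
    st=st or read_state(); T=R.from_rotvec(st["orientation"]); 
    y=np.arctan2(T.as_matrix()[1,1],T.as_matrix()[0,1]) if yawdeg is None else np.radians(yawdeg)
    yv=np.array([np.cos(y),np.sin(y),0]);zv=np.array([0,0,-1.]);G=np.c_[np.cross(yv,zv),yv,zv]
    tcp=np.array(p)-zv*grasp
    sh=T.inv().apply(tcp-st["tool_pos"]); rv=(T.inv()*R.from_matrix(G)).as_rotvec()
    print("shift",np.round(sh/.5,4),"turn",np.round(rv/np.radians(45),4),"rows min",max(np.linalg.norm(sh)/.05,np.degrees(np.linalg.norm(rv))/8.59).round(1))
def gp(st=None):
    st=st or read_state();T=R.from_rotvec(st["orientation"]).as_matrix()
    return st["tool_pos"]+T[:,2]*.167, np.degrees(np.arctan2(T[1,1],T[0,1]))
E
python3 - <<'E'
from h import *
go([.42,.30,.26],99); go([.60,.041,.24],99)
print(gp())
E
```

```text
sleeve end [0.5212 0.3809 0.0516] [0.95 0.92]
sleeve end [0.4376 0.3595 0.0583] [0.86 0.78]
roller mid [0.47941286 0.37018307 0.05494825] len 0.08651647101990155 yaw 0.2507969781890764
[[0.52122022 0.380411   0.048     ]]
[[0.43737023 0.36202126 0.048     ]]
[[0.42635873 0.36698401 0.048     ]]
shift [-0.5332 -0.3159 -0.0451] turn [-9.000e-04 -3.000e-04 -7.192e-01] rows min 6.2
shift [-1.0691 -0.6486 -0.0049] turn [-9.000e-04 -3.000e-04 -7.192e-01] rows min 12.5
(array([0.23785118, 0.5506316 , 0.23734274]), np.float64(66.63388805099972))
```

View pics/top_ro.png

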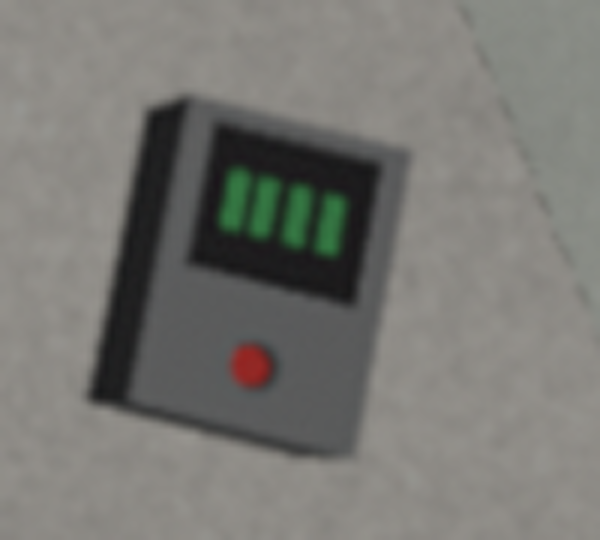

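View pics/sc_ro.png

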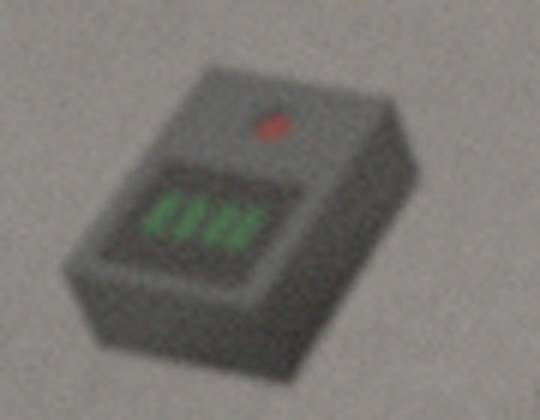

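The readout crops show the red button at crop (251,366) in the top view and (273,127) in the scene view. The box's long axis is turned about 15 degrees from world x. Moving off now.

Request:
{"name": "send_rows", "arguments": {
  "rows": [
    [-0.533, -0.316, -0.045, 0, 0, -0.72, 0],
    [-0.533, -0.316, -0.045, 0, 0, -0.72, 0],
    [-0.533, -0.316, -0.045, 0, 0, -0.72, 0],
    [-0.533, -0.316, -0.045, 0, 0, -0.72, 0],
    [-0.533, -0.316, -0.045, 0, 0, -0.72, 0],
    [-0.533, -0.316, -0.045, 0, 0, -0.72, 0],
    [-0.533, -0.316, -0.045, 0, 0, -0.72, 0],
    [-0.533, -0.316, -0.045, 0, 0, -0.72, 0],
    [-0.533, -0.316, -0.045, 0, 0, -0.72, 0]
  ]
}}

```text
t: 1.2
tool_pos: [0.42, 0.3, 0.4272]
orientation: [0.245, -3.132, -0.001]
force: [0.8, -0.1, -0.8]
opening: 0.0929
```

```bash
python3 - <<'E'
from h import *
import pickle
c=cam("wrist");pickle.dump((c,read_state()),open("w1.pkl","wb"));save(c,"w1")
print(gp(),read_state()["t"])
go([.60,.041,.24],99)
E
```

```text
(array([0.41950161, 0.30061303, 0.26013681]), np.float64(99.03166416465037)) 1.25
shift [-0.2749 -0.5693  0.0399] turn [ 0.0006 -0.0004  0.0007] rows min 6.3
```

View pics/w1.png

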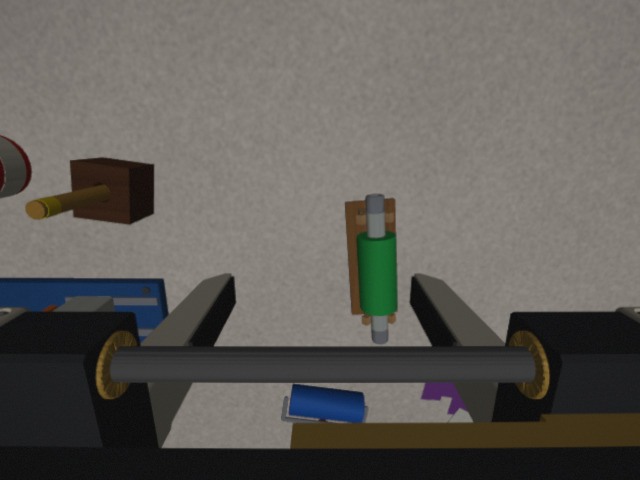

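The wrist view has the roller sleeve with corners at (357,235), (396,233), (362,314) and (398,313). The stylus top disc is at (38,209).

Request:
{"name": "send_rows", "arguments": {
  "rows": [
    [-0.275, -0.569, 0.04, 0, 0, 0, 0],
    [-0.275, -0.569, 0.04, 0, 0, 0, 0],
    [-0.275, -0.569, 0.04, 0, 0, 0, 0],
    [-0.275, -0.569, 0.04, 0, 0, 0, 0],
    [-0.275, -0.569, 0.04, 0, 0, 0, 0],
    [-0.275, -0.569, 0.04, 0, 0, 0, 0],
    [-0.275, -0.569, 0.04, 0, 0, 0, 0],
    [-0.275, -0.569, 0.04, 0, 0, 0, 0],
    [-0.275, -0.569, 0.04, 0, 0, 0, 0]
  ]
}}

```text
t: 2.15
tool_pos: [0.6001, 0.0423, 0.4069]
orientation: [0.249, -3.131, -0.001]
force: [0.4, 1.5, -0.5]
opening: 0.0929
```

```bash
python3 - <<'E'
from h import *
import pickle
c=cam("wrist");pickle.dump((c,read_state()),open("w2.pkl","wb"));save(c,"w2")
print(gp(),read_state()["t"])
w1,_=pickle.load(open("w1.pkl","rb")); cs=pickle.load(open("c0.pkl","rb"))
px=lambda b,p,s=4:(np.array(p,float)+.5)/s-.5+np.array(b)
T=lambda p:px((110,250),p)
E1=[(cs["top"],T((104,143.5))),(cs["scene"],px((325,165),(690,258))),(w1,(380,313.5))]
E2=[(cs["top"],T((132,302.5))),(cs["scene"],px((325,165),(613,147))),(w1,(376.5,234))]
for E in (E1,E2):
    for o in (E,[E[0],E[2]],[E[1],E[2]]): X,e=tri(o);print(X.round(4),np.round(e,1))
    print("wrist@48",onz(w1,E[2][1],.048), "top@48",onz(cs["top"],E[0][1],.048))
# stylus
O=[(cs["top"],px((250,190),(113,540))),(cs["scene"],px((325,165),(117,48))),(w1,(38,209))]
print("stylus",tri(O),onz(w1,(38,209),.14),onz(cs["top"],O[0][1],.14),onz(cs["scene"],O[1][1],.14))
O=[(cs["top"],px((460,250),(251,366),6)),(cs["scene"],px((110,200),(273,127),6))]
print("zero",tri(O),onz(*O[0],.04),onz(*O[1],.04))
E
```

```text
(array([0.59977522, 0.04277953, 0.24014084]), np.float64(99.1446030523396)) 2.2
[0.5232 0.3807 0.0551] [1.9 0.3 3.1]
[0.5216 0.3788 0.0599] [1.8 3.2]
[0.5249 0.3818 0.0564] [0.6 1.2]
wrist@48 [[0.52971621 0.38543325 0.048     ]] top@48 [[0.52122022 0.380411   0.048     ]]
[0.4353 0.3608 0.0551] [1.4 1.  1.9]
[0.4369 0.3636 0.0428] [0.4 0.7]
[0.4336 0.3618 0.0549] [0.6 1.3]
wrist@48 [[0.43500213 0.36187662 0.048     ]] top@48 [[0.43737023 0.36202126 0.048     ]]
stylus (array([0.43370719, 0.06825471, 0.14025635]), [np.float64(1.2098370704021844), np.float64(0.7825643978285652), np.float64(2.202430262948286)]) [[0.43328986 0.06983182 0.14      ]] [[0.43474956 0.06631743 0.14      ]] [[0.4311976  0.06936421 0.14      ]]
zero (array([ 0.44875946, -0.38540946,  0.04476618]), [np.float64(0.08325558467695081), np.float64(0.07489452633691644)]) [[ 0.44878867 -0.38748234  0.04      ]] [[ 0.44399864 -0.38755818  0.04      ]]
```

View pics/w2.png

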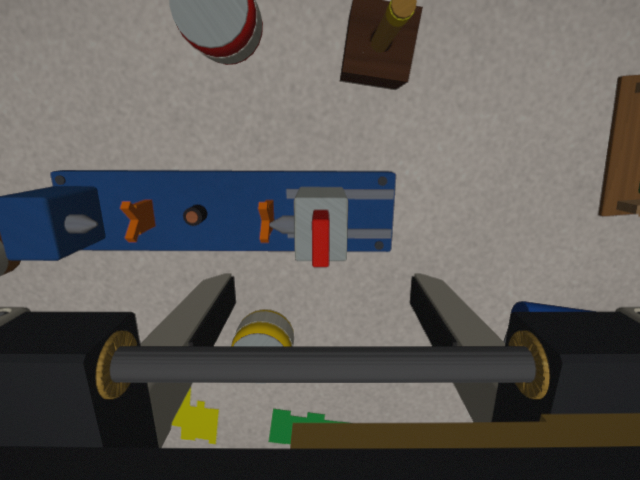

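```bash
python3 - <<'E'
from h import *
import pickle
c,_=pickle.load(open("w2.pkl","rb"))
save(c,"w2z",(40,160,240,260),4);save(c,"w2y",(240,160,440,280),4)
E
```

```text
(no output)
```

View pics/w2z.png

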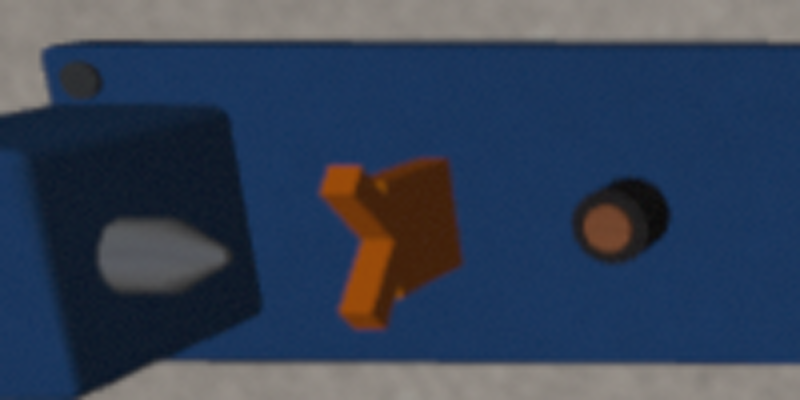

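View pics/w2y.png

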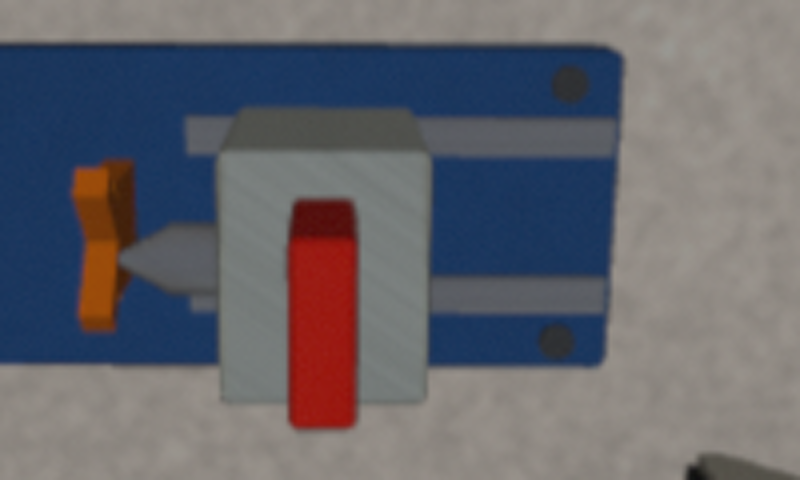

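```bash
cat > fit2.py <<'E'
import io,contextlib
with contextlib.redirect_stdout(io.StringIO()):
    exec(open("fit.py").read())
w2,_=pickle.load(open("w2.pkl","rb"))
wz=(40,160);wy=(240,160)
F=[]
for P,u in T: F.append(("top",P,px(tb,[u])[0],0))
for P,u in S:
    if P!=(-155,-30,95): F.append(("scene",P,px(sb,[u])[0],0))
W=[((215,45,20),wy,(622,47)),((215,-45,20),wy,(603,366)),((-157,45,20),wz,(43,47)),((-80.2,0,70),wz,(230,256)),((-105,30,95),wz,(30,150)),((-105,30,20),wz,(228,110)),((-105,-30,20),wz,(262,312))]
for P,b_,u in W: F.append(("w2",P,px(b_,[u])[0],0))
# slide-dependent; coordinates at slide 0, tip 140.2, fin centre 140.2+f
tail=[("w2",(140.2,0,70),wy,(118,257),0)]
for dx,dy,u in ((-7,20,(290,237)),(7,20,(356,237)),(7,-20,(356,428)),(-7,-20,(290,428))): tail.append(("w2",(dx,dy,132),wy,u,1))
for dx,dy,u in ((-24,30,(217,150)),(24,30,(430,152)),(24,-30,(425,403)),(-24,-30,(220,403))): tail.append(("w2",(dx,dy,92),wy,u,1))
for dx,dy,u in ((-7,-20,(172,145)),(7,-20,(147,147)),(7,20,(163,235)),(-7,20,(187,232))): tail.append(("top",(dx,dy,132),tb,u,1))
for dx,dy,u in ((-7,20,(592,40)),(7,20,(613,40)),(7,-20,(632,95)),(-7,-20,(610,100))): tail.append(("scene",(dx,dy,132),sb,u,1))
C=dict(cs);C["w2"]=w2
def fr(p,cams=("top","scene","w2"),full=False):
    o=[]
    for n,P,u,_ in F:
        if n in cams: o.append((proj(C[n],w(p,[P]))[0]-u))
    for n,P,b_,u,k in tail:
        if n in cams:
            P=np.array(P,float)
            P[0]= P[0]+p[4]*1000 if k else P[0]-p[3]*1000
            o.append(proj(C[n],w(p,[P]))[0]-px(b_,[u])[0])
    return np.array(o) if full else np.array(o).ravel()
for cams in (("top","scene","w2"),("w2",),("top",),("scene",)):
    r=least_squares(lambda p:fr(p,cams),[.62,-.09,1.727,.05,.13],loss="soft_l1")
    p=r.x; print(cams,p.round(4),"deg",np.degrees(p[2]).round(2),"rms",np.sqrt(np.mean(fr(p,cams)**2)).round(2),"fin world",w(p,[(p[4]*1000,0,115)]).round(4))
E
python3 fit2.py
```

```text
('top', 'scene', 'w2') [ 0.6234 -0.0925  1.7287  0.0548  0.1347] deg 99.04 rms 1.15 fin world [[0.6022 0.0406 0.115 ]]
('w2',) [ 0.6237 -0.0931  1.7288  0.0541  0.1354] deg 99.05 rms 1.1 fin world [[0.6024 0.0406 0.115 ]]
('top',) [ 0.6223 -0.0926  1.7293  0.0572  0.1334] deg 99.08 rms 1.0 fin world [[0.6012 0.0391 0.115 ]]
('scene',) [ 0.6229 -0.0911  1.7337  0.0539  0.1351] deg 99.33 rms 1.04 fin world [[0.6009 0.0422 0.115 ]]
```

```bash
python3 - <<'E'
from h import *
go([.602,.0405,.118],99.05)
E
```

```text
shift [-0.0036 -0.0051  0.2443] turn [ 0.001  -0.0007  0.0021] rows min 2.4
```

Request:
{"name": "send_rows", "arguments": {
  "rows": [
    [-0.004, -0.005, 0.1, 0, 0, 0, 0],
    [-0.004, -0.005, 0.18, 0, 0, 0, 0],
    [-0.004, -0.005, 0.23, 0, 0, 0, 0],
    [-0.004, -0.005, 0.244, 0, 0, 0, 0],
    [-0.004, -0.005, 0.244, 0, 0, 0, 0.5],
    [-0.004, -0.005, 0.244, 0, 0, 0, 1],
    [-0.004, -0.005, 0.244, 0, 0, 0, 1],
    [-0.004, -0.005, 0.244, 0, 0, 0, 1],
    [-0.004, -0.005, 0.244, 0, 0, 0, 1]
  ],
  "grip_force": 20
}}

```text
t: 3.1
tool_pos: [0.6032, 0.0385, 0.2864]
orientation: [-0.247, 3.13, -0.0]
force: [0.1, 0.4, -0.1]
opening: 0.0577
```

```bash
python3 - <<'E'
from h import *
s=read_state();print(gp(),s["opening"],s["force"],s["t"])
c=cam("wrist");save(c,"w3",(160,150,480,390),2)
E
```

```text
(array([0.6034607 , 0.03849051, 0.11944021]), np.float64(99.02935402309677)) 0.057738216291056285 [ 0.13532699  0.36414568 -0.06392666] 3.1
```

View pics/w3.png

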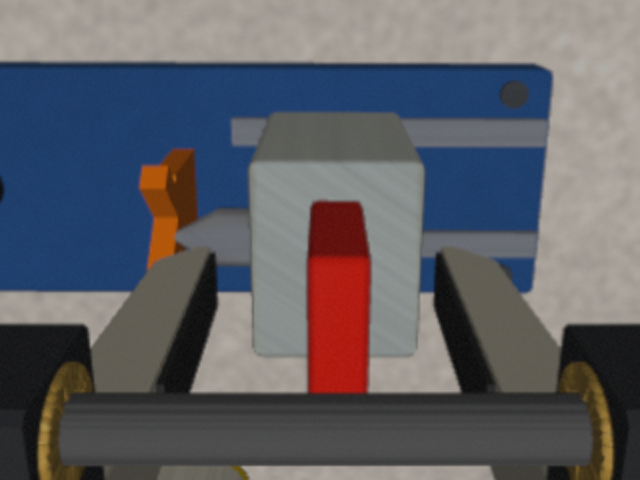

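The fin is centred between the open fingers (crop x 338) and the fingers are still closing. I'll give them more rows.

Request:
{"name": "send_rows", "arguments": {
  "rows": [
    [0, 0, 0, 0, 0, 0, 1],
    [0, 0, 0, 0, 0, 0, 1],
    [0, 0, 0, 0, 0, 0, 1],
    [0, 0, 0, 0, 0, 0, 1],
    [0, 0, 0, 0, 0, 0, 1],
    [0, 0, 0, 0, 0, 0, 1]
  ]
}}

```text
t: 3.75
tool_pos: [0.6027, 0.039, 0.2851]
orientation: [0.248, -3.132, -0.001]
force: [-0.7, 4.1, -0.2]
opening: 0.0137
```

Request:
{"name": "send_rows", "arguments": {
  "rows": [
    [0, 0.016, 0, 0, 0, 0, 1],
    [0, 0.034, 0, 0, 0, 0, 1],
    [0, 0.052, 0, 0, 0, 0, 1],
    [0, 0.068, 0, 0, 0, 0, 1],
    [0, 0.08, 0, 0, 0, 0, 1],
    [0, 0.084, 0, 0, 0, 0, 1],
    [0, 0.084, 0, 0, 0, 0, 0],
    [0, 0.084, 0, 0, 0, 0, 0],
    [0, 0.084, 0, 0, 0, 0, 0],
    [0, 0.084, -0.06, 0, 0, 0, 0],
    [0, 0.084, -0.16, 0, 0, 0, 0],
    [0, 0.084, -0.24, 0, 0, 0, 0],
    [0, 0.084, -0.24, 0, 0, 0, 0]
  ]
}}

```text
t: 5.05
tool_pos: [0.5976, 0.0801, 0.4136]
orientation: [-0.246, 3.12, -0.0]
force: [0.0, -0.1, 0.6]
opening: 0.0648
```

```bash
python3 - <<'E'
from h import *
import pickle
s=read_state();print(gp(),s["opening"],s["force"],s["t"])
c=cam("wrist");save(c,"w4");pickle.dump((c,s),open("w4.pkl","wb"))
B=(.6234,-.0926,1.7287)
tip=onz(c,(0,0),.07)
go([.479,.372,.20],102)
E
```

```text
(array([0.59963112, 0.08021919, 0.2465831 ]), np.float64(99.03063834179154)) 0.06480103498510846 [ 0.04325231 -0.10561325  0.62698123] 5.05
shift [0.1423 0.6139 0.0843] turn [-0.001   0.0099 -0.066 ] rows min 6.4
```

View pics/w4.png

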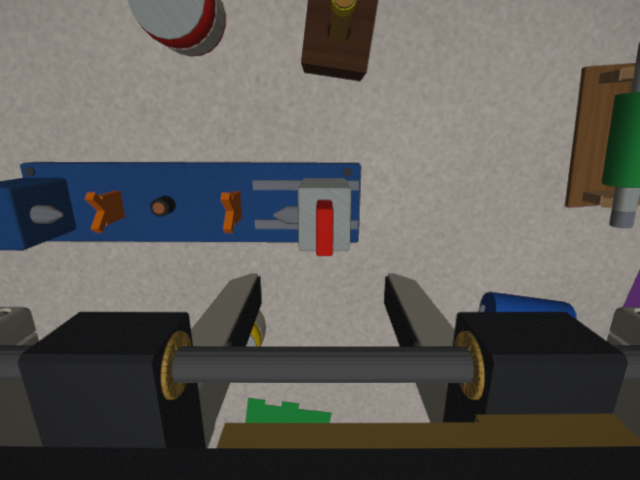

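The tailstock is back: its tip at (275,215) is now well clear of the +79 rest at (231,210). Next I hover above the roller.

Request:
{"name": "send_rows", "arguments": {
  "rows": [
    [0.142, 0.614, 0.084, 0, 0.01, -0.09, 0],
    [0.142, 0.614, 0.084, 0, 0.01, -0.09, 0],
    [0.142, 0.614, 0.084, 0, 0.01, -0.09, 0],
    [0.142, 0.614, 0.084, 0, 0.01, -0.09, 0],
    [0.142, 0.614, 0.084, 0, 0.01, -0.09, 0],
    [0.142, 0.614, 0.084, 0, 0.01, -0.09, 0],
    [0.142, 0.614, 0.084, 0, 0.01, -0.09, 0],
    [0.142, 0.614, 0.084, 0, 0.01, -0.09, 0],
    [0.142, 0.614, 0.084, 0, 0.01, -0.09, 0],
    [0.142, 0.614, 0.084, 0, 0.01, -0.09, 0]
  ]
}}

```text
t: 6.1
tool_pos: [0.4785, 0.3708, 0.3629]
orientation: [0.355, -3.113, 0.002]
force: [-0.5, 0.9, 1.0]
opening: 0.0931
```

```bash
python3 - <<'E'
from h import *
import pickle
s=read_state();print(gp(),s["opening"],s["force"],s["t"])
c=cam("wrist");save(c,"w5",(180,120,500,360),2.5);pickle.dump((c,s),open("w5.pkl","wb"))
E
```

```text
(array([0.47719044, 0.37043014, 0.19588245]), np.float64(103.00627487202799)) 0.09313223857396416 [-0.52898345  0.88634029  1.04539985] 6.1
```

View pics/w5.png

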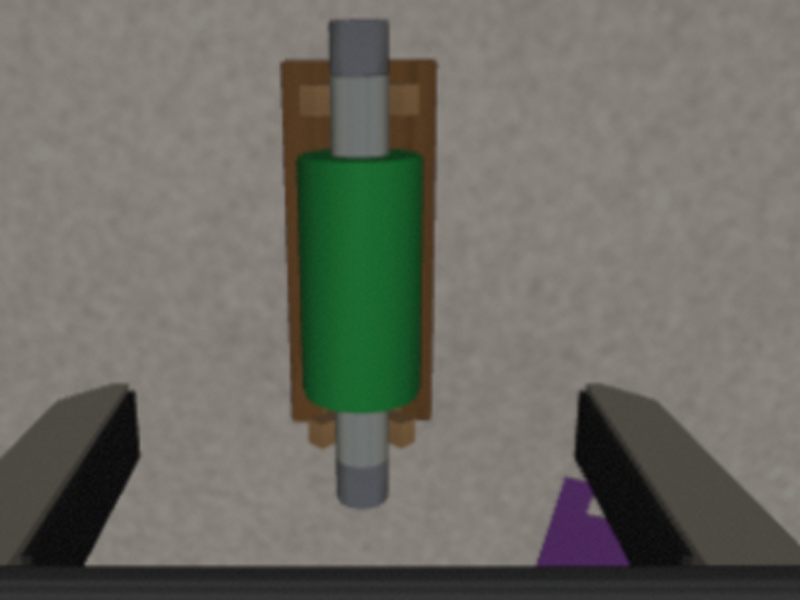

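```bash
python3 - <<'E'
from h import *
import pickle
c,s=pickle.load(open("w5.pkl","rb"))
f=lambda u:(np.array(u,float)+.5)/2.5-.5+np.array([180,120])
a=onz(c,f((361.5,409)),.070)[0]; b=onz(c,f((360,152)),.070)[0]
print("sleeve top edge",a,b,np.linalg.norm(a-b),(a+b)/2)
a2=onz(c,f((361.5,506)),.058)[0]; b2=onz(c,f((359.5,20)),.058)[0]
print("journal",a2,b2,np.linalg.norm(a2-b2),(a2+b2)/2)
for d in (a-b,a2-b2): print(np.degrees(np.arctan2(d[1],d[0])))
# size check for height : journal width at far end 330..389 px
for z in (.04,.048,.056):
    L=onz(c,f((330,60)),z)[0];Rr=onz(c,f((389,60)),z)[0]; L2=onz(c,f((298.5,170)),z)[0];R2=onz(c,f((423,170)),z)[0]
    print(z,np.linalg.norm(L-Rr),np.linalg.norm(L2-R2), ((L+Rr)/2).round(4),((L2+R2)/2).round(4))
w1,_=pickle.load(open("w1.pkl","rb"))
X,e=tri([(w1,(380,314)),(c,f((361.5,402)))]);print(X,e)
X,e=tri([(w1,(376.5,234)),(c,f((360,157)))]);print(X,e)
E
```

```text
sleeve top edge [0.51901316 0.38113443 0.07      ] [0.43279153 0.36054502 0.07      ] 0.08864587987599319 [0.47590235 0.37083972 0.07      ]
journal [0.56249443 0.3913305  0.058     ] [0.39328728 0.35123193 0.058     ] 0.17389352407551395 [0.47789085 0.37128122 0.058     ]
13.430505446492548
13.331969403426726
0.04 0.020290279019764226 0.04429213821241144 [0.4055 0.3541 0.04  ] [0.4423 0.3631 0.04  ]
0.048 0.019756293492491687 0.04312648835839289 [0.4055 0.3541 0.048 ] [0.4412 0.3628 0.048 ]
0.056 0.01922230796521915 0.04196083850437439 [0.4054 0.354  0.056 ] [0.4402 0.3626 0.056 ]
[0.51736146 0.37989747 0.07061245] [np.float64(1.1244690587016306), np.float64(1.4347165647651074)]
[0.4367417  0.36222409 0.04387738] [np.float64(0.7699462813065543), np.float64(0.9743267825989872)]
```

The roller mid is (0.477, 0.371) with its axis at 13.35 degrees; its apparent widths agree with an axis about 45-48 mm up. Descending to grasp.

```bash
python3 - <<'E'
from h import *
go([.477,.371,.049],103.35)
E
```

```text
shift [0.0007 0.0014 0.2943] turn [-0.0001 -0.0101 -0.0083] rows min 2.9
```

Request:
{"name": "send_rows", "arguments": {
  "rows": [
    [0.001, 0.001, 0.1, 0, -0.01, -0.008, 0],
    [0.001, 0.001, 0.19, 0, -0.01, -0.008, 0],
    [0.001, 0.001, 0.25, 0, -0.01, -0.008, 0],
    [0.001, 0.001, 0.28, 0, -0.01, -0.008, 0],
    [0.001, 0.001, 0.28, 0, -0.01, -0.008, 0],
    [0.001, 0.001, 0.28, 0, -0.01, -0.008, 0]
  ]
}}

```text
t: 6.75
tool_pos: [0.4772, 0.3721, 0.2249]
orientation: [-0.366, 3.118, 0.002]
force: [0.5, -1.3, 0.6]
opening: 0.093
```

```bash
python3 - <<'E'
from h import *
s=read_state();print(gp(s),s["opening"],s["force"],s["t"])
go([.477,.371,.049],103.35)
c=cam("wrist");save(c,"w6",(160,150,480,390),2)
E
```

```text
(array([0.47744829, 0.37237251, 0.05791267]), np.float64(103.39348526021692)) 0.09299222501458124 [ 0.53918572 -1.33121118  0.57032216] 6.75
shift [ 0.0009 -0.0022  0.0178] turn [0.0012 0.0024 0.001 ] rows min 0.2
```

View pics/w6.png

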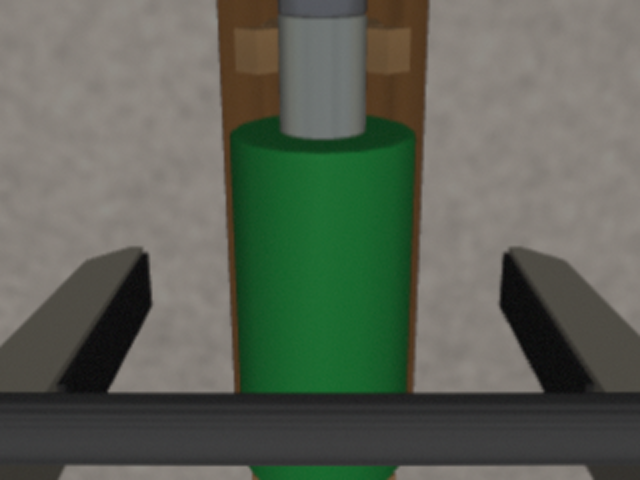

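The sleeve is centred between the fingers (crop x 322 against a finger midline of 325). I'll close on it here.

Request:
{"name": "send_rows", "arguments": {
  "rows": [
    [0.001, -0.002, 0.017, 0, 0, 0, 0],
    [0.001, -0.002, 0.017, 0, 0, 0, 1],
    [0.001, -0.002, 0.017, 0, 0, 0, 1],
    [0.001, -0.002, 0.017, 0, 0, 0, 1],
    [0.001, -0.002, 0.017, 0, 0, 0, 1],
    [0.001, -0.002, 0.017, 0, 0, 0, 1],
    [0.001, -0.002, 0.017, 0, 0, 0, 1],
    [0.001, -0.002, 0.017, 0, 0, 0, 1],
    [0.001, -0.002, 0.017, 0, 0, 0, 1],
    [0.001, -0.002, 0.017, 0, 0, 0, 1],
    [0.001, -0.002, 0.017, 0, 0, 0, 1]
  ],
  "grip_force": 25
}}

```text
t: 7.9
tool_pos: [0.4759, 0.3713, 0.2148]
orientation: [-0.368, 3.12, 0.001]
force: [-0.2, 1.4, 0.2]
opening: 0.0435
```

```bash
python3 - <<'E'
from h import *
s=read_state();print(gp(s),s["opening"],s["force"],s["t"])
E
```

```text
(array([0.47586638, 0.37134201, 0.04778691]), np.float64(103.44632547181266)) 0.04351823348315764 [-0.19075993  1.38367951  0.19504483] 7.9
```

Request:
{"name": "send_rows", "arguments": {
  "rows": [
    [0, 0, -0.02, 0, 0, 0, 1],
    [0, 0, -0.06, 0, 0, 0, 1],
    [0, 0, -0.12, 0, 0, 0, 1],
    [0, 0, -0.2, 0, 0, 0, 1],
    [0, 0, -0.28, 0, 0, 0, 1],
    [0, 0, -0.36, 0, 0, 0, 1],
    [0, 0, -0.4, 0, 0, 0, 1],
    [0, 0, -0.41, 0, 0, 0, 1],
    [0, 0, -0.41, 0, 0, 0, 1]
  ]
}}

```text
t: 8.8
tool_pos: [0.476, 0.371, 0.4203]
orientation: [-0.367, 3.119, 0.001]
force: [0.3, -0.1, -1.7]
opening: 0.0434
```

```bash
python3 - <<'E'
from h import *
s=read_state();print(gp(s),s["opening"],s["force"],s["t"])
go([.52,.22,.25],60); 
E
```

```text
(array([0.47612758, 0.37109425, 0.25333775]), np.float64(103.43873463402521)) 0.0433560214291202 [ 0.28490944 -0.11039259 -1.73475463] 8.8
shift [-0.0155 -0.3141  0.0065] turn [0.0011 0.0011 0.9653] rows min 5.1
```

Request:
{"name": "send_rows", "arguments": {
  "rows": [
    [-0.002, -0.03, 0, 0, 0, 0.1, 1],
    [-0.005, -0.1, 0, 0, 0, 0.28, 1],
    [-0.01, -0.18, 0, 0, 0, 0.46, 1],
    [-0.013, -0.25, 0, 0, 0, 0.64, 1],
    [-0.015, -0.3, 0, 0, 0, 0.82, 1],
    [-0.015, -0.314, 0.005, 0, 0, 0.95, 1],
    [-0.015, -0.314, 0.005, 0, 0, 0.965, 1],
    [-0.015, -0.314, 0.005, 0, 0, 0.965, 1]
  ]
}}

```text
t: 9.6
tool_pos: [0.5193, 0.2201, 0.4152]
orientation: [-0.809, -3.033, 0.002]
force: [0.1, 0.6, -1.8]
opening: 0.0437
```

```bash
python3 - <<'E'
from h import *
s=read_state();print(gp(s),s["opening"],s["force"],s["t"])
go([.60,.03,.25],18); 
E
```

```text
(array([0.51876486, 0.22005916, 0.24824883]), np.float64(60.14295973354128)) 0.04374226934998539 [ 0.08662362  0.57490233 -1.75143635] 9.6
shift [-0.3293 -0.2495 -0.0039] turn [-0.0036 -0.0022  0.9365] rows min 4.9
```

Request:
{"name": "send_rows", "arguments": {
  "rows": [
    [-0.03, -0.025, 0, 0, 0, 0.1, 1],
    [-0.1, -0.075, 0, 0, 0, 0.28, 1],
    [-0.18, -0.135, 0, 0, 0, 0.46, 1],
    [-0.25, -0.19, 0, 0, 0, 0.64, 1],
    [-0.31, -0.235, 0, 0, 0, 0.82, 1],
    [-0.33, -0.25, 0, 0, 0, 0.93, 1],
    [-0.33, -0.25, 0, 0, 0, 0.936, 1],
    [-0.33, -0.25, 0, 0, 0, 0.936, 1]
  ]
}}

```text
t: 10.4
tool_pos: [0.6, 0.0304, 0.4164]
orientation: [-1.842, -2.543, 0.0]
force: [0.4, 0.4, -2.0]
opening: 0.0433
```

```bash
python3 - <<'E'
from h import *
s=read_state();print(gp(s),s["opening"],s["force"],s["t"])
go([.6208,-.0763,.16],9.05); 
E
```

```text
(array([0.5997724 , 0.03057969, 0.24943012]), np.float64(18.159290230877442)) 0.04332095493461091 [ 0.3681592   0.42780049 -2.04495069] 10.4
shift [-0.216  -0.0268  0.1786] turn [-0.0014 -0.0015  0.2024] rows min 2.8
```

Request:
{"name": "send_rows", "arguments": {
  "rows": [
    [-0.03, -0.003, 0, 0, 0, 0.05, 1],
    [-0.1, -0.012, 0, 0, 0, 0.12, 1],
    [-0.17, -0.02, 0.04, 0, 0, 0.2, 1],
    [-0.21, -0.026, 0.1, 0, 0, 0.202, 1],
    [-0.216, -0.027, 0.15, 0, 0, 0.202, 1],
    [-0.216, -0.027, 0.178, 0, 0, 0.202, 1],
    [-0.216, -0.027, 0.178, 0, 0, 0.202, 1],
    [-0.216, -0.027, 0.178, 0, 0, 0.202, 1]
  ]
}}

```text
t: 11.2
tool_pos: [0.6207, -0.0766, 0.329]
orientation: [2.042, 2.387, 0.001]
force: [0.5, -0.5, -1.6]
opening: 0.0436
```

```bash
python3 - <<'E'
from h import *
import pickle
s=read_state();print(gp(s),s["opening"],s["force"],s["t"])
cs={n:cam(n) for n in("scene","top","wrist")};pickle.dump(cs,open("c7.pkl","wb"))
save(cs["wrist"],"w7");save(cs["scene"],"s7",(185,200,405,340),3.5);save(cs["top"],"t7",(240,180,460,300),3.5)
go([.6208,-.0763,.0695],9.05); 
E
```

```text
(array([ 0.62083928, -0.07656574,  0.16201265]), np.float64(8.899718955490531)) 0.04359720965558386 [ 0.50418844 -0.52902234 -1.59770053] 11.2
shift [ 0.0015 -0.0011  0.1877] turn [ 0.0039  0.0011 -0.0039] rows min 1.9
```

View pics/w7.png

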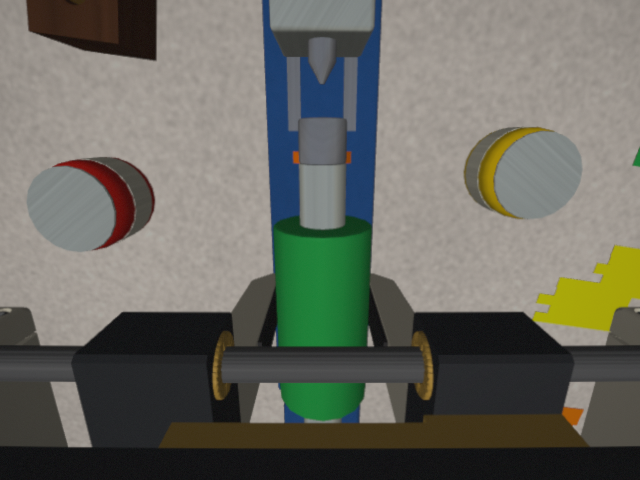

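View pics/s7.png

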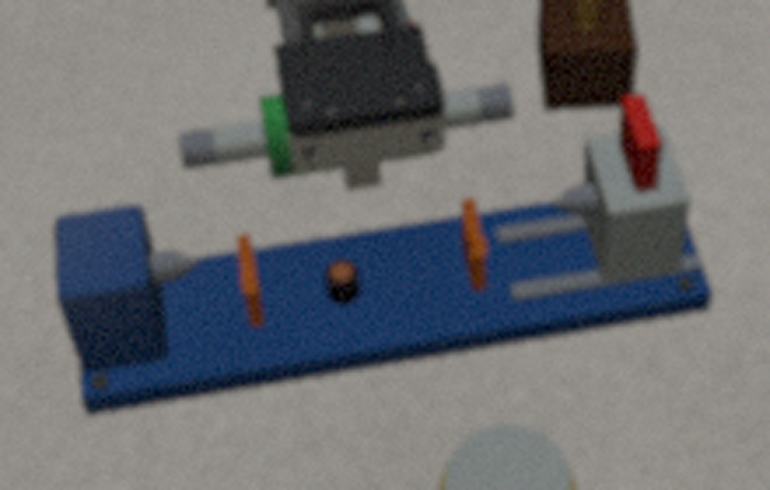

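View pics/t7.png

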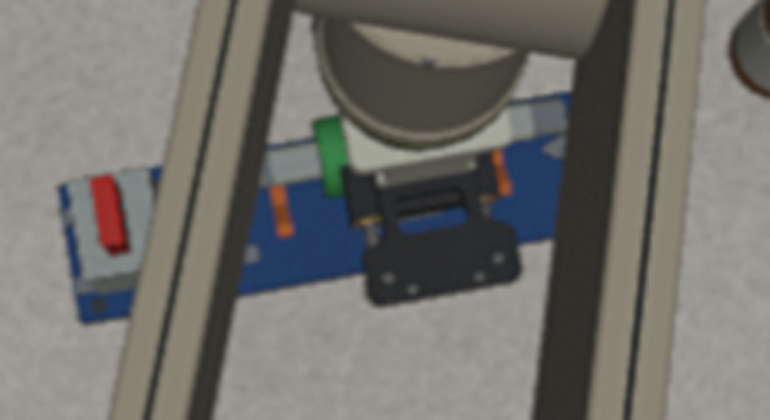

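```bash
python3 - <<'E'
from h import *
import pickle
cs=pickle.load(open("c7.pkl","rb"));c=cs["wrist"]
B=np.array([.6234,-.0926]);y=1.7287
def inb(X): d=X[:2]-B;return np.round([(np.cos(y)*d[0]+np.sin(y)*d[1])*1e3,(-np.sin(y)*d[0]+np.cos(y)*d[1])*1e3,X[2]*1e3],1)
def wb(P): P=np.array(P)/1e3;return [B[0]+np.cos(y)*P[0]-np.sin(y)*P[1],B[1]+np.sin(y)*P[0]+np.cos(y)*P[1],P[2]]
g,_=gp();print(inb(g))
for u,z in (((323,222),.184),((323,414),.184),((323,118),.172),((323,305),.162)): print(u,inb(onz(c,u,z)[0]))
print("tail tip", inb(onz(c,(321,82),.07)[0]), "w4 tip",inb(onz(pickle.load(open("w4.pkl","rb"))[0],(274,215),.07)[0]))
print("rest +79 in w7", proj(c,[wb((79,15,75)),wb((79,-15,75))]))
s=lambda u:(np.array(u,float)+.5)/3.5-.5
# scene: journal ends predicted (axis)
for x0 in (16,17): print((proj(cs["scene"],[wb((x0-88,0,162)),wb((x0+88,0,162))])-[185,200]+.5)*3.5-.5)
print((proj(cs["scene"],[wb((-80.2,0,70)),wb((79,-15,75)),wb((-53,-15,75))])-[185,200]+.5)*3.5-.5)
E
```

```text
[ 15.7  -0.8 163.3]
(323, 222) [ 61.6  -0.7 184. ]
(323, 414) [-28.8  -0.6 184. ]
(323, 118) [ 99.9  -0.8 172. ]
(323, 305) [ 15.   -0.7 162. ]
tail tip [ 1.27e+02 -1.00e-01  7.00e+01] w4 tip [126.6  -1.   70. ]
rest +79 in w7 [[298.76748936 157.94002707]
 [343.26962775 157.82331506]]
[[184.18556099 154.56308285]
 [513.53498947 103.84107581]]
[[186.10168946 154.26774522]
 [515.35928188 103.56035374]]
[[193.64302474 264.83313479]
 [475.02019753 234.4479654 ]
 [243.24861343 272.36123332]]
```

The wrist picture puts the roller mid at bench x +16.4, y -0.7, level with the bench axis. The scene view shows the ends at (190,148) and (505,98), so there is no tilt. The tail tip is at +127. Lowering onto the rests.

Request:
{"name": "send_rows", "arguments": {
  "rows": [
    [0, -0.001, 0.04, 0.003, 0, -0.004, 1],
    [0, -0.001, 0.1, 0.003, 0, -0.004, 1],
    [0, -0.001, 0.14, 0.003, 0, -0.004, 1],
    [0, -0.001, 0.165, 0.003, 0, -0.004, 1],
    [0, -0.001, 0.178, 0.003, 0, -0.004, 1],
    [0, -0.001, 0.182, 0.003, 0, -0.004, 1],
    [0, -0.001, 0.186, 0.003, 0, -0.004, 1],
    [0, -0.001, 0.188, 0.003, 0, -0.004, 1],
    [0, -0.001, 0.188, 0.003, 0, -0.004, 1],
    [0, -0.001, 0.188, 0.003, 0, -0.004, 1]
  ]
}}

```text
t: 12.35
tool_pos: [0.6206, -0.0776, 0.2353]
orientation: [2.04, 2.389, -0.001]
force: [1.8, 0.3, 1.5]
opening: 0.0435
```

```bash
python3 - <<'E'
from h import *
import pickle
s=read_state();print(gp(s),s["opening"],s["force"],s["wrist_torque"],s["t"])
cs={n:cam(n) for n in("scene",)}
save(cs["scene"],"s8",(185,200,405,340),3.5)
E
```

```text
(array([ 0.62056227, -0.07771736,  0.06825595]), np.float64(8.9879237047755)) 0.043491145787930806 [1.75758872 0.28830748 1.51453892] [ 0.06680902 -0.14913201 -0.00122311] 12.35
```

View pics/s8.png

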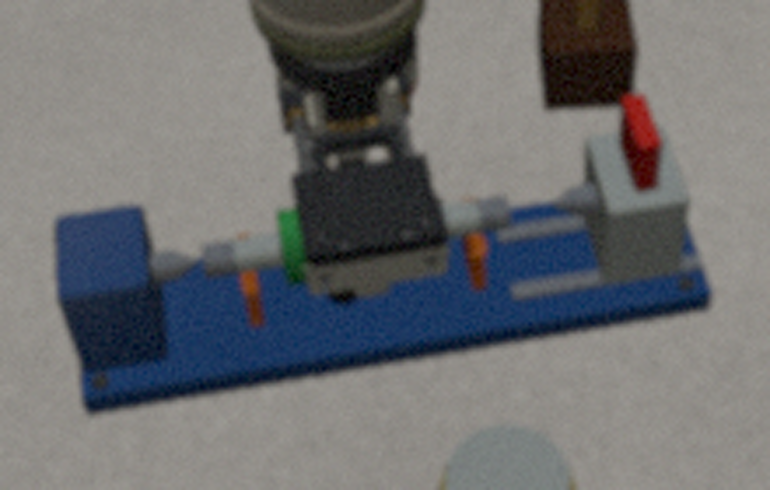

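Both journals sit in the V-rests and the force flipped to +1.5 N, so the roller is seated. Releasing and lifting.

Request:
{"name": "send_rows", "arguments": {
  "rows": [
    [0, 0, 0, 0, 0, 0, 0.3],
    [0, 0, 0, 0, 0, 0, 0],
    [0, 0, 0, 0, 0, 0, 0],
    [0, 0, 0, 0, 0, 0, 0],
    [0, 0, 0, 0, 0, 0, 0],
    [0, 0, -0.02, 0, 0, 0, 0],
    [0, 0, -0.08, 0, 0, 0, 0],
    [0, 0, -0.16, 0, 0, 0, 0],
    [0, 0, -0.24, 0, 0, 0, 0],
    [0, 0, -0.32, 0, 0, 0, 0],
    [0, 0, -0.36, 0, 0, 0, 0],
    [0, 0, -0.36, 0, 0, 0, 0]
  ]
}}

```text
t: 13.6
tool_pos: [0.6212, -0.0777, 0.42]
orientation: [2.037, 2.384, 0.004]
force: [-0.9, -0.9, 0.9]
opening: 0.0926
```

```bash
python3 - <<'E'
from h import *
import pickle
s=read_state();print(gp(s),s["opening"],s["force"],s["wrist_torque"],s["t"])
c=cam("wrist");save(c,"w9");pickle.dump((c,s),open("w9.pkl","wb"))
B=np.array([.6234,-.0926]);y=1.7287
def inb(X): d=X[:2]-B;return np.round([(np.cos(y)*d[0]+np.sin(y)*d[1])*1e3,(-np.sin(y)*d[0]+np.cos(y)*d[1])*1e3,X[2]*1e3],1)
go([.6,.02,.25],52)
E
```

```text
(array([ 0.6222064 , -0.07796766,  0.25304678]), np.float64(8.993935149668115)) 0.09255336592753738 [-0.90595187 -0.9082291   0.92323586] [-0.10068471  0.07382003  0.05884579] 13.6
shift [ 0.1993 -0.0106 -0.0005] turn [ 0.0017  0.0025 -0.9558] rows min 5.0
```

View pics/w9.png

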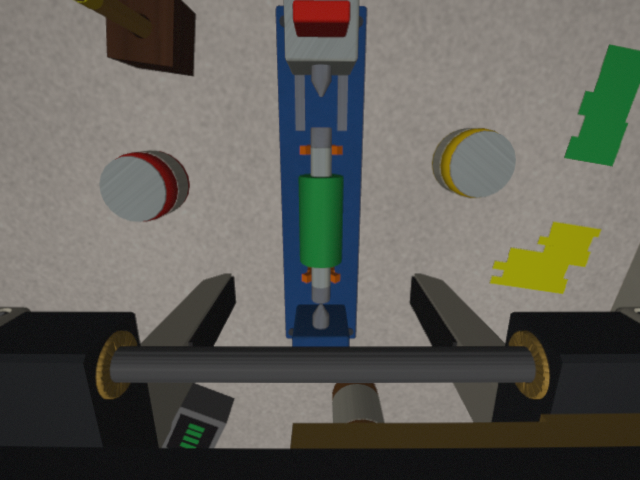

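The roller lies straight in both V-rests, with both ends clear of the points. Now to the fin.

Request:
{"name": "send_rows", "arguments": {
  "rows": [
    [0.1, -0.005, 0, 0, 0, -0.19, 0],
    [0.2, -0.011, 0, 0, 0, -0.38, 0],
    [0.2, -0.011, 0, 0, 0, -0.57, 0],
    [0.2, -0.011, 0, 0, 0, -0.76, 0],
    [0.2, -0.011, 0, 0, 0, -0.96, 0],
    [0.2, -0.011, 0, 0, 0, -0.96, 0],
    [0.2, -0.011, 0, 0, 0, -0.96, 0]
  ]
}}

```text
t: 14.35
tool_pos: [0.5991, 0.0204, 0.4126]
orientation: [-1.023, -2.966, 0.002]
force: [-0.3, -0.1, 0.0]
opening: 0.0928
```

```bash
python3 - <<'E'
from h import *
s=read_state();print(gp(s))
B=np.array([.6234,-.0926]);y=1.7287
f=B+.176*np.array([np.cos(y),np.sin(y)]);print(f)
go([f[0],f[1],.20],99.05)
E
```

```text
(array([0.59828906, 0.0203779 , 0.24560411]), np.float64(51.95160198014488))
[0.5957243 0.0812104]
shift [0.0799 0.0919 0.0912] turn [-0.0015 -0.0061 -1.0466] rows min 5.5
```

Request:
{"name": "send_rows", "arguments": {
  "rows": [
    [0.08, 0.092, 0.05, 0, -0.006, -0.19, 0],
    [0.08, 0.092, 0.091, 0, -0.006, -0.38, 0],
    [0.08, 0.092, 0.091, 0, -0.006, -0.57, 0],
    [0.08, 0.092, 0.091, 0, -0.006, -0.76, 0],
    [0.08, 0.092, 0.091, 0, -0.006, -0.95, 0],
    [0.08, 0.092, 0.091, 0, -0.006, -1.0, 0],
    [0.08, 0.092, 0.091, 0, -0.006, -1.0, 0],
    [0.08, 0.092, 0.091, 0, -0.006, -1.0, 0]
  ]
}}

```text
t: 15.15
tool_pos: [0.5958, 0.0811, 0.3682]
orientation: [-0.191, 3.135, -0.002]
force: [0.5, -0.0, 0.3]
opening: 0.0928
```

```bash
python3 - <<'E'
from h import *
import pickle
s=read_state();print(gp(s))
c=cam("wrist");save(c,"w10");pickle.dump((c,s),open("w10.pkl","wb"))
go([.5957,.0812,.118],99.05)
E
```

```text
(array([0.5960337 , 0.08088797, 0.20119953]), np.float64(96.95918516735182))
shift [0.0004 0.0005 0.1665] turn [-0.0019  0.0016 -0.0457] rows min 1.7
```

View pics/w10.png

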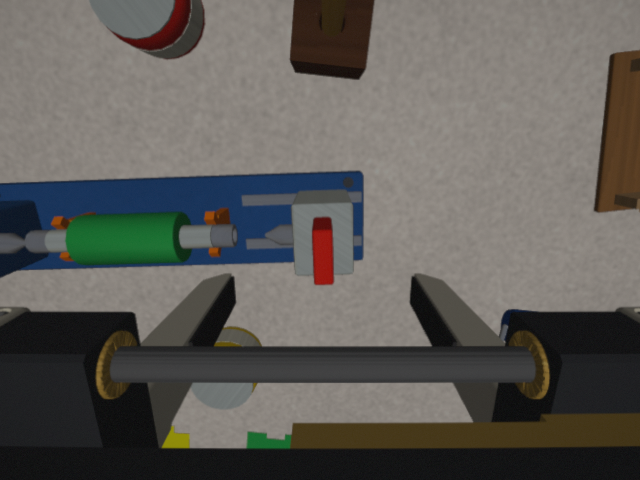

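The fin is at column 323, centred between the fingers. The tail tip at (266,236) lines up with the roller's end hole at (235,236).

Request:
{"name": "send_rows", "arguments": {
  "rows": [
    [0, 0, 0.08, 0, 0, -0.045, 0],
    [0, 0, 0.14, 0, 0, -0.045, 0],
    [0, 0, 0.164, 0, 0, -0.045, 0.5],
    [0, 0, 0.165, 0, 0, -0.045, 1],
    [0, 0, 0.165, 0, 0, -0.045, 1],
    [0, 0, 0.165, 0, 0, -0.045, 1],
    [0, 0, 0.165, 0, 0, -0.045, 1],
    [0, 0, 0.165, 0, 0, -0.045, 1],
    [0, 0, 0.165, 0, 0, -0.045, 1],
    [0, 0, 0.165, 0, 0, -0.045, 1],
    [0, 0, 0.165, 0, 0, -0.045, 1],
    [0, 0, 0.165, 0, 0, -0.045, 1],
    [0, 0, 0.165, 0, 0, -0.045, 1],
    [0, 0, 0.165, 0, 0, -0.045, 1]
  ],
  "grip_force": 40
}}

```text
t: 16.6
tool_pos: [0.596, 0.0812, 0.2861]
orientation: [-0.252, 3.13, -0.002]
force: [0.0, 0.2, -0.3]
opening: 0.014
```

```bash
python3 - <<'E'
from h import *
s=read_state();print(gp(s),s["opening"],s["force"],s["t"])
E
```

```text
(array([0.59631993, 0.08096811, 0.11908631]), np.float64(99.20160579923876)) 0.01397580689709574 [ 0.03224484  0.23657392 -0.25283286] 16.6
```

Request:
{"name": "send_rows", "arguments": {
  "rows": [
    [0, -0.01, 0, 0, 0, 0, 1],
    [0, -0.022, 0, 0, 0, 0, 1],
    [0, -0.034, 0, 0, 0, 0, 1],
    [0, -0.044, 0, 0, 0, 0, 1],
    [0, -0.052, 0, 0, 0, 0, 1],
    [0, -0.06, 0, 0, 0, 0, 1],
    [0, -0.068, 0, 0, 0, 0, 1],
    [0, -0.074, 0, 0, 0, 0, 1],
    [0, -0.08, 0, 0, 0, 0, 1],
    [0, -0.08, 0, 0, 0, 0, 1]
  ]
}}

```text
t: 17.6
tool_pos: [0.6023, 0.0412, 0.2861]
orientation: [-0.252, 3.13, -0.002]
force: [-2.4, 2.8, 1.5]
opening: 0.0141
```

```bash
python3 - <<'E'
from h import *
s=read_state();print(gp(s),s["opening"],s["force"],s["wrist_torque"],s["t"])
c=cam("wrist");save(c,"w11",(0,140,440,400),1.8)
E
```

```text
(array([0.60254217, 0.04094706, 0.11909004]), np.float64(99.196199435376)) 0.014080826170581567 [-2.41583456  2.79048512  1.54555408] [ 0.71607559  0.49423942 -0.14514764] 17.6
```

View pics/w11.png

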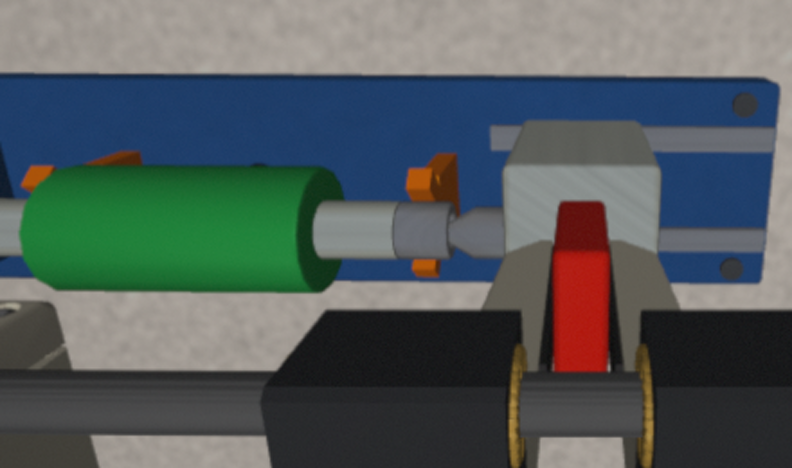

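The tail point (crop (462,230)) is just entering the roller's end hole. I'll keep going in fine steps.

Request:
{"name": "send_rows", "arguments": {
  "rows": [
    [0, -0.002, 0, 0, 0, 0, 1],
    [0, -0.004, 0, 0, 0, 0, 1],
    [0, -0.006, 0, 0, 0, 0, 1],
    [0, -0.008, 0, 0, 0, 0, 1],
    [0, -0.009, 0, 0, 0, 0, 1],
    [0, -0.01, 0, 0, 0, 0, 1],
    [0, -0.01, 0, 0, 0, 0, 1]
  ]
}}

```text
t: 18.35
tool_pos: [0.603, 0.037, 0.2861]
orientation: [-0.253, 3.13, -0.001]
force: [-3.9, 6.1, 1.5]
opening: 0.0138
```

```bash
python3 - <<'E'
from h import *
s=read_state();print(gp(s),s["opening"],s["force"],s["wrist_torque"],s["t"])
E
```

```text
(array([0.60319925, 0.03688667, 0.11908615]), np.float64(99.2294816865138)) 0.013822882727290476 [-3.89991499  6.11999838  1.4849048 ] [ 1.06845957  0.59588675 -0.24176655] 18.35
```

Request:
{"name": "send_rows", "arguments": {
  "rows": [
    [0, -0.001, 0, 0, 0, 0, 1],
    [0, -0.002, 0, 0, 0, 0, 1],
    [0, -0.002, 0, 0, 0, 0, 1]
  ]
}}

```text
t: 18.65
tool_pos: [0.6031, 0.0361, 0.2861]
orientation: [-0.253, 3.13, -0.001]
force: [-3.4, 6.1, 0.7]
opening: 0.0136
```

Request:
{"name": "send_rows", "arguments": {
  "rows": [
    [0, -0.001, 0, 0, 0, 0, 1],
    [0, -0.002, 0, 0, 0, 0, 1],
    [0, -0.002, 0, 0, 0, 0, 1]
  ]
}}

```text
t: 18.95
tool_pos: [0.6033, 0.0355, 0.2861]
orientation: [-0.253, 3.13, 0.0]
force: [-4.7, 8.1, 2.6]
opening: 0.0137
```

```bash
python3 - <<'E'
from h import *
s=read_state();print(gp(s),s["opening"],s["force"],s["wrist_torque"],s["t"])
c=cam("wrist");save(c,"w12",(0,140,440,400),1.8)
c=cam("scene");save(c,"s12",(185,200,405,340),3.5)
E
```

```text
(array([0.60341103, 0.0355672 , 0.11909003]), np.float64(99.24516005037452)) 0.013666079903901682 [-4.74331959  8.05947445  2.55330979] [ 1.39575539  0.68186885 -0.22926579] 18.95
```

View pics/w12.png

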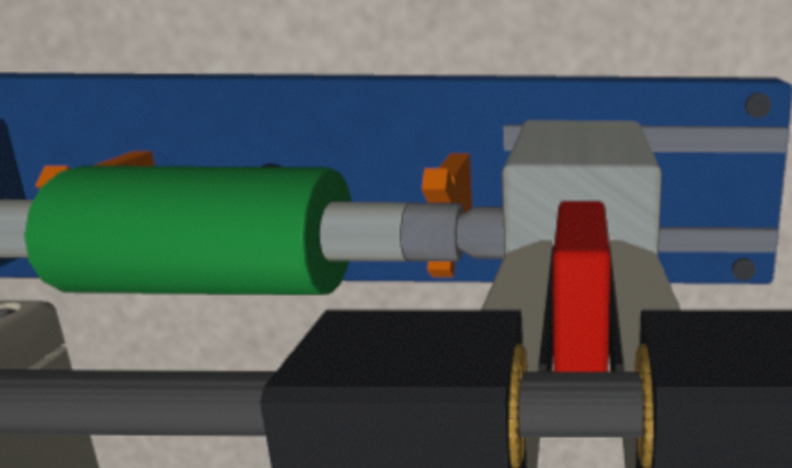

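View pics/s12.png

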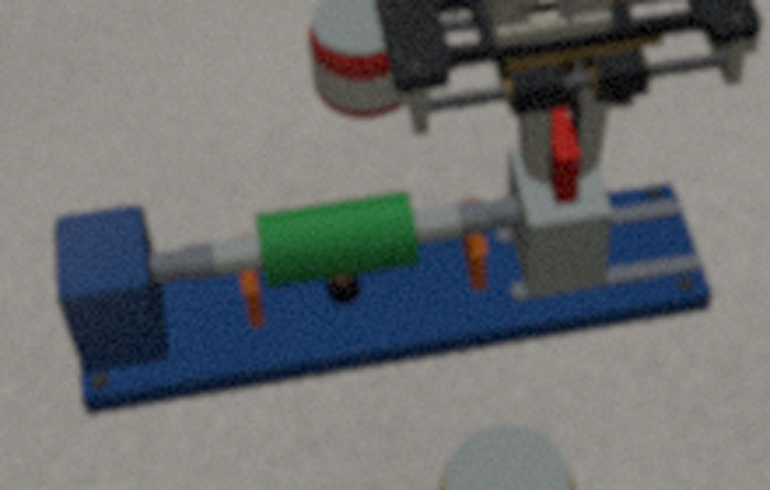

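Request:
{"name": "send_rows", "arguments": {
  "rows": [
    [0, -0.001, 0, 0, 0, 0, 1],
    [0, -0.002, 0, 0, 0, 0, 1],
    [0, -0.002, 0, 0, 0, 0, 1]
  ]
}}

```text
t: 19.35
tool_pos: [0.6033, 0.035, 0.2861]
orientation: [-0.254, 3.131, 0.002]
force: [-4.0, 10.8, 2.8]
opening: 0.0139
```

Request:
{"name": "send_rows", "arguments": {
  "rows": [
    [0, -0.001, 0, 0, 0, 0, 1],
    [0, -0.002, 0, 0, 0, 0, 1],
    [0, -0.002, 0, 0, 0, 0, 1]
  ]
}}

```text
t: 19.65
tool_pos: [0.6034, 0.0346, 0.286]
orientation: [-0.254, 3.131, 0.003]
force: [-5.8, 14.2, 2.4]
opening: 0.0132
```

```bash
python3 - <<'E'
from h import *
s=read_state();print(gp(s),s["opening"],s["force"],s["wrist_torque"],s["t"])
E
```

```text
(array([0.60348536, 0.03492989, 0.11904922]), np.float64(99.28136303227988)) 0.013213045197163431 [-5.75784172 14.1551039   2.39494829] [ 2.21906618  0.84362082 -0.23335565] 19.65
```

Request:
{"name": "send_rows", "arguments": {
  "rows": [
    [0, -0.001, 0, 0, 0, 0, 1],
    [0, -0.002, 0, 0, 0, 0, 1],
    [0, -0.003, 0, 0, 0, 0, 1],
    [0, -0.004, 0, 0, 0, 0, 1],
    [0, -0.004, 0, 0, 0, 0, 1]
  ]
}}

```text
t: 20.15
tool_pos: [0.6036, 0.0338, 0.2861]
orientation: [-0.255, 3.131, 0.006]
force: [-7.5, 20.9, 3.3]
opening: 0.0141
```

```bash
python3 - <<'E'
from h import *
s=read_state();print(gp(s),s["opening"],s["force"],s["wrist_torque"],s["t"])
E
```

```text
(array([0.60357422, 0.03446467, 0.11909299]), np.float64(99.32429327892672)) 0.014118910325828434 [-7.53836876 20.9276835   3.272206  ] [ 3.04821694  0.98616691 -0.2643697 ] 20.15
```

The force now rises about 3.3 N per commanded mm with almost no travel, so the tailstock is home. I'll relieve the push a little, release and lift to check.

Request:
{"name": "send_rows", "arguments": {
  "rows": [
    [0, -0.002, 0, 0, 0, 0, 1],
    [0, -0.002, 0, 0, 0, 0, 1],
    [0, 0.002, 0, 0, 0, 0, 1],
    [0, 0.005, 0, 0, 0, 0, 1],
    [0, 0.005, 0, 0, 0, 0, 0],
    [0, 0.005, 0, 0, 0, 0, 0],
    [0, 0.005, 0, 0, 0, 0, 0],
    [0, 0.005, 0, 0, 0, 0, 0],
    [0, 0.005, -0.04, 0, 0, 0, 0],
    [0, 0.005, -0.12, 0, 0, 0, 0],
    [0, 0.005, -0.2, 0, 0, 0, 0],
    [0, 0.005, -0.26, 0, 0, 0, 0],
    [0, 0.005, -0.26, 0, 0, 0, 0]
  ]
}}

```text
t: 21.45
tool_pos: [0.6047, 0.0331, 0.4228]
orientation: [-0.251, 3.12, -0.004]
force: [1.3, 0.6, 0.5]
opening: 0.081
```

```bash
python3 - <<'E'
from h import *
import pickle
s=read_state();print(gp(s),s["opening"],s["force"],s["t"])
cs={n:cam(n) for n in("scene","top","wrist")};pickle.dump(cs,open("c13.pkl","wb"))
save(cs["wrist"],"w13",(0,130,400,290),2);save(cs["scene"],"s13",(185,200,405,340),3.5)
go([.50,.04,.27],60)
go([.4337,.068,.25],30)
E
```

```text
(array([0.60672994, 0.03274731, 0.25586237]), np.float64(99.19173253643213)) 0.08099139039811712 [1.33591693 0.58217203 0.50668779] 21.45
shift [ 0.2021  0.0464 -0.0432] turn [-0.0015  0.0024  0.8711] rows min 4.6
shift [ 0.3241  0.123  -0.0035] turn [-9.0000e-04  2.8000e-03  1.5377e+00] rows min 8.1
```

View pics/w13.png

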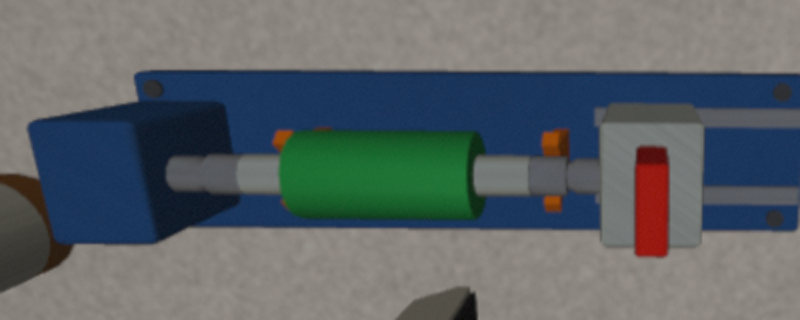

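View pics/s13.png

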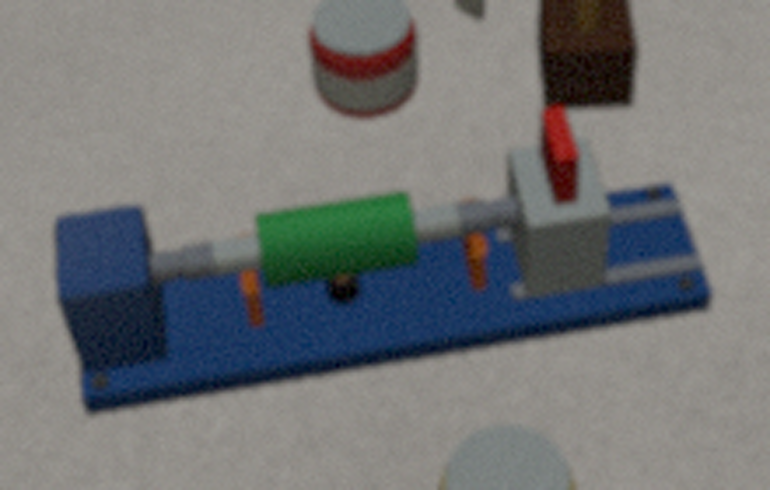

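```bash
python3 - <<'E'
from h import *
import pickle
cs=pickle.load(open("c13.pkl","rb"));c=cs["wrist"]
B=np.array([.6234,-.0926]);y=1.7287
def inb(X): d=X[:2]-B;return np.round([(np.cos(y)*d[0]+np.sin(y)*d[1])*1e3,(-np.sin(y)*d[0]+np.cos(y)*d[1])*1e3,X[2]*1e3],1)
def wb(P): P=np.array(P)/1e3;return [B[0]+np.cos(y)*P[0]-np.sin(y)*P[1],B[1]+np.sin(y)*P[0]+np.cos(y)*P[1],P[2]]
f=lambda u:(np.array(u,float)+.5)/2-.5+np.array([0,130])
print("fin top l/r",inb(onz(c,f((636,200)),.132)[0]),inb(onz(c,f((668,200)),.132)[0]))
print("fixed refs: base right end, head top edge", inb(onz(c,f((155,242)),.095)[0]))
print("sleeve r/l",inb(onz(c,f((480,175)),.092)[0]),inb(onz(c,f((282,175)),.092)[0]))
# fit: sleeve outline predictions for lying vs mounted
for z in (67.5,70):
    for x0 in (0,3):
        print(z,x0,((proj(c,[wb((x0+44,0,z+22)),wb((x0-44,0,z+22)),wb((x0+88,0,z+10)),wb((x0-88,0,z+10)),wb((x0,22,z)),wb((x0,-22,z))])-[0,130]+.5)*2-.5).round(0).tolist())
print(((proj(c,[wb((129.5-7,-20,132)),wb((129.5+7,-20,132)),wb((-80.2,0,70)),wb((80.2,0,70)),wb((-105,30,95)),wb((79,15,75))])-[0,130]+.5)*2-.5).round(0).tolist())
E
```

```text
fin top l/r [122.2   4.3 132. ] [135.1   4.3 132. ]
fixed refs: base right end, head top edge [-105.3  -27.3   95. ]
sleeve r/l [49.9  4.9 92. ] [-41.6   4.6  92. ]
67.5 0 [[469.0, 184.0], [281.0, 183.0], [567.0, 178.0], [204.0, 177.0], [387.0, 129.0], [396.0, 215.0]]
67.5 3 [[476.0, 184.0], [287.0, 183.0], [573.0, 178.0], [210.0, 177.0], [393.0, 129.0], [402.0, 215.0]]
70 0 [[468.0, 185.0], [278.0, 185.0], [566.0, 179.0], [201.0, 178.0], [385.0, 130.0], [394.0, 217.0]]
70 3 [[474.0, 185.0], [285.0, 185.0], [572.0, 179.0], [207.0, 178.0], [392.0, 130.0], [400.0, 217.0]]
[[637.0, 257.0], [671.0, 257.0], [229.0, 173.0], [553.0, 174.0], [130.0, 121.0], [548.0, 146.0]]
```

The tailstock reads home: fin centre at bench x about 128.7, expected 129.5, and the sleeve is centred near x = 0. On to the stylus.

Request:
{"name": "send_rows", "arguments": {
  "rows": [
    [0.1, 0.04, 0, 0, 0, 0.19, 0],
    [0.2, 0.08, 0, 0, 0, 0.38, 0],
    [0.3, 0.12, 0, 0, 0, 0.57, 0],
    [0.324, 0.123, -0.003, 0, 0, 0.76, 0],
    [0.324, 0.123, -0.003, 0, 0, 0.87, 0],
    [0.324, 0.123, -0.003, 0, 0, 0.87, 0],
    [0.324, 0.123, -0.003, 0, 0, 0.87, 0],
    [0.324, 0.123, -0.003, 0, 0, 0.87, 0]
  ]
}}

```text
t: 22.4
tool_pos: [0.4341, 0.0681, 0.4165]
orientation: [0.808, 3.035, -0.002]
force: [0.3, -0.1, 0.4]
opening: 0.0931
```

```bash
python3 - <<'E'
from h import *
import pickle
s=read_state();print(gp(s),s["opening"],s["t"])
c=cam("wrist");save(c,"w14",(180,100,500,340),2.5);pickle.dump((c,s),open("w14.pkl","wb"))
E
```

```text
(array([0.43414106, 0.06781847, 0.24953862]), np.float64(60.17153907704754)) 0.09311071865456667 22.4
```

View pics/w14.png

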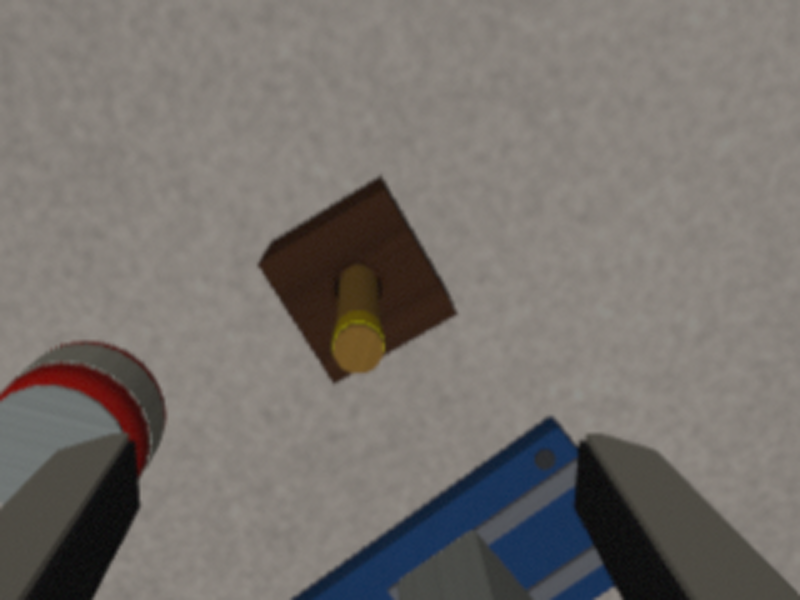

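```bash
python3 - <<'E'
from h import *
import pickle
c,s=pickle.load(open("w14.pkl","rb"))
f=lambda u:(np.array(u,float)+.5)/2.5-.5+np.array([180,100])
print("top@.14",onz(c,f((358.5,348)),.14))
cor=[(380,192),(263,262),(333,383),(456,313)]
P=onz(c,[f(u) for u in cor],.055);print(P.round(4),P.mean(0))
w1,_=pickle.load(open("w1.pkl","rb"));cs=pickle.load(open("c0.pkl","rb"))
px=lambda b,p,s=4:(np.array(p,float)+.5)/s-.5+np.array(b)
print(tri([(c,f((358.5,348))),(w1,(38,209)),(cs["top"],px((250,190),(113,540))),(cs["scene"],px((325,165),(117,48)))]))
go([.4343,.0685,.117],60)
E
```

```text
top@.14 [[0.4338617  0.06771744 0.14      ]]
[[0.4044 0.0946 0.055 ]
 [0.4053 0.0395 0.055 ]
 [0.4644 0.038  0.055 ]
 [0.4632 0.0975 0.055 ]] [0.4343061  0.06737043 0.055     ]
(array([0.43373794, 0.06812065, 0.14028735]), [np.float64(0.4561928973272727), np.float64(2.398843125051199), np.float64(1.1399992512182595), np.float64(0.8148178688164149)])
shift [0.0004 0.0012 0.2653] turn [-0.0011  0.0016  0.0032] rows min 2.7
```

The stylus top is at (0.434, 0.068, 0.140), and the stand centre from its corners is (0.434, 0.067). I'm already directly above it, so straight down and close.

Request:
{"name": "send_rows", "arguments": {
  "rows": [
    [0, 0, 0.08, 0, 0, 0, 0],
    [0, 0, 0.16, 0, 0, 0, 0],
    [0, 0, 0.23, 0, 0, 0, 0],
    [0, 0, 0.27, 0, 0, 0, 0.3],
    [0, 0, 0.275, 0, 0, 0, 0.6],
    [0, 0, 0.275, 0, 0, 0, 1],
    [0, 0, 0.275, 0, 0, 0, 1],
    [0, 0, 0.275, 0, 0, 0, 1],
    [0, 0, 0.275, 0, 0, 0, 1],
    [0, 0, 0.275, 0, 0, 0, 1],
    [0, 0, 0.275, 0, 0, 0, 1],
    [0, 0, 0.275, 0, 0, 0, 1],
    [0, 0, 0.275, 0, 0, 0, 1],
    [0, 0, 0.275, 0, 0, 0, 1]
  ],
  "grip_force": 20
}}

```text
t: 23.85
tool_pos: [0.4341, 0.068, 0.2798]
orientation: [0.811, 3.033, -0.001]
force: [0.2, -0.3, 0.8]
opening: 0.0156
```

```bash
python3 - <<'E'
from h import *
s=read_state();print(gp(s),s["opening"],s["force"],s["t"])
c=cam("wrist");save(c,"w15",(160,100,480,340),2)
E
```

```text
(array([0.43440277, 0.06779596, 0.11284053]), np.float64(60.06273385736308)) 0.015624283519363904 [ 0.17523953 -0.34806339  0.75762311] 23.85
```

View pics/w15.png

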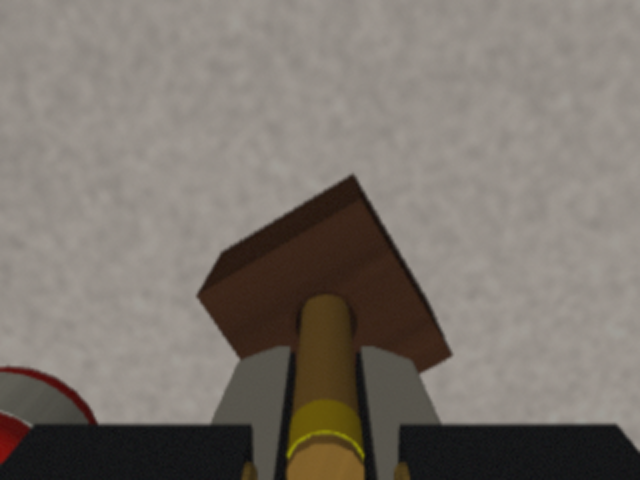

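Request:
{"name": "send_rows", "arguments": {
  "rows": [
    [0, 0, -0.02, 0, 0, 0, 1],
    [0, 0, -0.06, 0, 0, 0, 1],
    [0, 0, -0.12, 0, 0, 0, 1],
    [0, 0, -0.18, 0, 0, 0, 1],
    [0, 0, -0.2, 0, 0, 0, 1],
    [-0.02, -0.03, -0.2, 0, 0, 0, 1],
    [-0.06, -0.08, -0.2, 0, 0, 0, 1],
    [-0.11, -0.15, -0.2, 0, 0, 0, 1],
    [-0.16, -0.22, -0.2, 0, 0, 0, 1],
    [-0.22, -0.29, -0.2, 0, 0, 0, 1],
    [-0.27, -0.36, -0.2, 0, 0, 0, 1],
    [-0.32, -0.43, -0.2, 0, 0, 0, 1],
    [-0.37, -0.5, -0.2, 0, 0, 0, 1],
    [-0.42, -0.57, -0.2, 0, 0, 0, 1],
    [-0.47, -0.64, -0.2, 0, 0, 0, 1],
    [-0.52, -0.7, -0.2, 0, 0, 0, 1],
    [-0.56, -0.75, -0.2, 0, 0, 0, 1],
    [-0.576, -0.774, -0.2, 0, 0, 0, 1],
    [-0.576, -0.774, -0.2, 0, 0, 0, 1],
    [-0.576, -0.774, -0.2, 0, 0, 0, 1]
  ]
}}

```text
t: 25.9
tool_pos: [0.4901, -0.4107, 0.3796]
orientation: [0.812, 3.034, 0.001]
force: [0.1, -0.0, -0.3]
opening: 0.0155
```

```bash
python3 - <<'E'
from h import *
import pickle
s=read_state();print(gp(s),s["opening"],s["force"],s["t"])
c=cam("wrist");save(c,"w16",(180,100,500,340),2.5);pickle.dump((c,s),open("w16.pkl","wb"))
E
```

```text
(array([ 0.49031933, -0.41065545,  0.21258046]), np.float64(60.03812212165993)) 0.015511193789448995 [ 0.08471879 -0.01652939 -0.33147165] 25.9
```

View pics/w16.png

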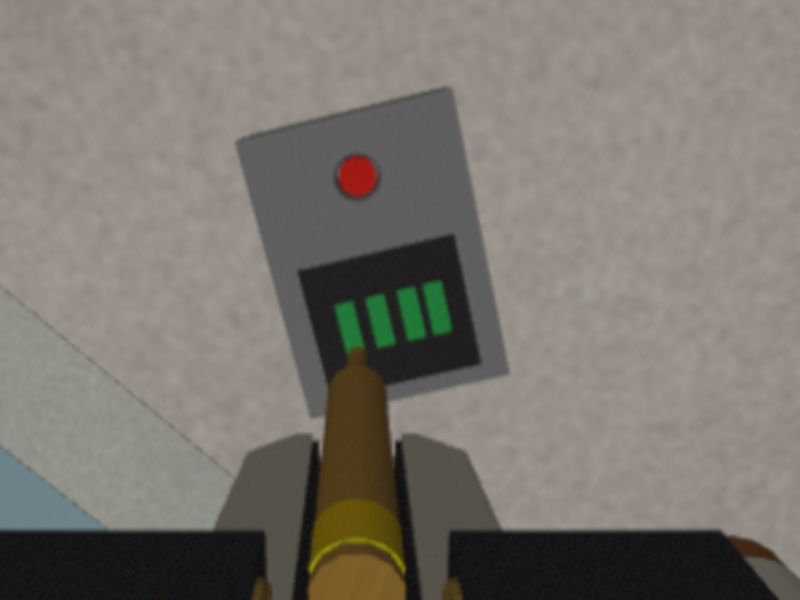

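```bash
python3 - <<'E'
from h import *
import pickle
c,s=pickle.load(open("w16.pkl","rb"))
f=lambda u:(np.array(u,float)+.5)/2.5-.5+np.array([180,100])
b=onz(c,f((357.5,176.5)),.04)[0];print("button",b,"rim",onz(c,f((357.5,176.5)),.045)[0])
cs=pickle.load(open("c0.pkl","rb"));px=lambda b,p,s=6:(np.array(p,float)+.5)/s-.5+np.array(b)
print(tri([(c,f((357.5,176.5))),(cs["top"],px((460,250),(251,366)))]),tri([(c,f((357.5,176.5))),(cs["top"],px((460,250),(251,366))),(cs["scene"],px((110,200),(273,127)))]))
cor=[(239,142),(451,89),(508,373),(313,416)]
P=onz(c,[f(u) for u in cor],.045);print(P.round(4),P.mean(0))
ax=(P[0]+P[1]-P[2]-P[3])/2;print("len",np.linalg.norm(ax), "pred button",P.mean(0)+ax/np.linalg.norm(ax)*.032)
t=onz(c,f((357,351)),.1098)[0];g,_=gp(s);print("tip",t,"gp",g, t-g)
print("pred tip px",(proj(c,[[g[0],g[1],.1098]])-[180,100]+.5)*2.5-.5)
go([b[0],b[1],.1628],60.06)
E
```

```text
button [ 0.44913018 -0.38722111  0.04      ] rim [ 0.44871069 -0.38699011  0.045     ]
(array([ 0.44891837, -0.38714716,  0.04093044]), [np.float64(0.15072136255865756), np.float64(0.06603579606637579)]) (array([ 0.44859914, -0.38613134,  0.0441615 ]), [np.float64(1.0102860877355235), np.float64(0.1733519174848421), np.float64(0.3281239814813217)])
[[ 0.4168 -0.4178  0.045 ]
 [ 0.4387 -0.343   0.045 ]
 [ 0.5432 -0.3739  0.045 ]
 [ 0.5208 -0.4487  0.045 ]] [ 0.47986514 -0.39585798  0.045     ]
len 0.10872059027809086 pred button [ 0.44918086 -0.3867764   0.045     ]
tip [ 0.48891345 -0.4104341   0.1098    ] gp [ 0.49031933 -0.41065545  0.21258046] [-0.00140588  0.00022135 -0.10278046]
pred tip px [[358.66142465 355.14243329]]
shift [ 0.0944 -0.0013  0.1001] turn [0.0007 0.0015 0.0005] rows min 1.4
```

The button is at (0.449, -0.387, 0.040-0.041) from wrist and top together, and the stylus tip hangs straight below the grasp. Moving over it and down to just above the button.

Request:
{"name": "send_rows", "arguments": {
  "rows": [
    [0.03, 0, 0, 0, 0, 0, 1],
    [0.07, -0.001, 0, 0, 0, 0, 1],
    [0.094, -0.001, 0.03, 0, 0, 0, 1],
    [0.094, -0.001, 0.07, 0, 0, 0, 1],
    [0.094, -0.001, 0.1, 0, 0, 0, 1],
    [0.094, -0.001, 0.115, 0, 0, 0, 1],
    [0.094, -0.001, 0.125, 0, 0, 0, 1],
    [0.094, -0.001, 0.13, 0, 0, 0, 1],
    [0.094, -0.001, 0.13, 0, 0, 0, 1]
  ]
}}

```text
t: 26.85
tool_pos: [0.4497, -0.3881, 0.3156]
orientation: [0.811, 3.033, -0.001]
force: [0.2, 0.4, -0.6]
opening: 0.0155
```

```bash
python3 - <<'E'
from h import *
import pickle
s=read_state();print(gp(s),s["opening"],s["force"],s["t"])
c=cam("wrist");save(c,"w17",(220,100,420,250),4);pickle.dump((c,s),open("w17.pkl","wb"))
E
```

```text
(array([ 0.45005361, -0.3883209 ,  0.14859056]), np.float64(60.07179783901916)) 0.015481395000789997 [ 0.19111918  0.37412774 -0.59905517] 26.85
```

View pics/w17.png

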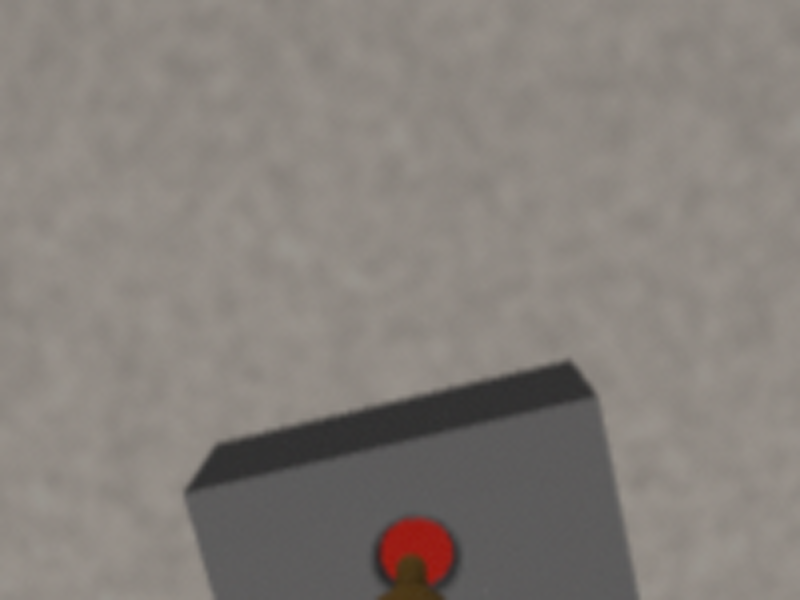

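The tip is over the button, about 1 mm off centre: the front of the tip at crop (411,558) against the button centre at (416,553). I'll nudge it and press slowly.

Request:
{"name": "send_rows", "arguments": {
  "rows": [
    [0.003, 0.0015, 0, 0, 0, 0, 1],
    [0.003, 0.0015, 0.004, 0, 0, 0, 1],
    [0.003, 0.0015, 0.008, 0, 0, 0, 1],
    [0.003, 0.0015, 0.012, 0, 0, 0, 1],
    [0.003, 0.0015, 0.014, 0, 0, 0, 1],
    [0.003, 0.0015, 0.016, 0, 0, 0, 1],
    [0.003, 0.0015, 0.018, 0, 0, 0, 1],
    [0.003, 0.0015, 0.018, 0, 0, 0, 1]
  ]
}}

```text
t: 27.7
tool_pos: [0.4486, -0.3867, 0.3067]
orientation: [0.811, 3.032, -0.001]
force: [-1.2, -0.6, 2.8]
opening: 0.0153
```

```bash
python3 - <<'E'
from h import *
s=read_state();print(gp(s),s["opening"],s["force"],s["t"])
E
```

```text
(array([ 0.44901171, -0.38694065,  0.13965475]), np.float64(60.063506053229126)) 0.015267445892289441 [-1.16186186 -0.64248888  2.82141009] 27.7
```

Request:
{"name": "send_rows", "arguments": {
  "rows": [
    [0, 0, 0.001, 0, 0, 0, 1],
    [0, 0, 0.002, 0, 0, 0, 1],
    [0, 0, 0.003, 0, 0, 0, 1],
    [0, 0, 0.003, 0, 0, 0, 1]
  ]
}}

```text
t: 28.1
tool_pos: [0.4487, -0.3868, 0.3057]
orientation: [0.811, 3.032, -0.002]
force: [-0.8, 0.7, 6.4]
opening: 0.0157
```

```bash
python3 - <<'E'
from h import *
s=read_state();print(gp(s),s["opening"],s["force"],s["t"])
E
```

```text
(array([ 0.44916321, -0.38708393,  0.13865627]), np.float64(60.066214890596754)) 0.015659332378538983 [-0.79073179  0.67112706  6.43149951] 28.1
```

Request:
{"name": "send_rows", "arguments": {
  "rows": [
    [0, 0, 0.001, 0, 0, 0, 1],
    [0, 0, 0.0015, 0, 0, 0, 1],
    [0, 0, 0.0015, 0, 0, 0, 1],
    [0, 0, 0.0015, 0, 0, 0, 1],
    [0, 0, 0.0015, 0, 0, 0, 1],
    [0, 0, 0.0015, 0, 0, 0, 1],
    [0, 0, 0.0015, 0, 0, 0, 1],
    [0, 0, 0.0015, 0, 0, 0, 1]
  ]
}}

```text
t: 28.9
tool_pos: [0.4488, -0.3868, 0.3055]
orientation: [0.81, 3.032, -0.002]
force: [-0.9, 2.0, 9.8]
opening: 0.0158
```

```bash
python3 - <<'E'
from h import *
s=read_state();print(gp(s),s["opening"],s["force"],s["t"])
c=cam("wrist");save(c,"w18",(220,140,420,290),4)
c=cam("scene");save(c,"s18",(100,170,220,270),6)
E
```

```text
(array([ 0.44930217, -0.3872337 ,  0.13849808]), np.float64(60.06603266447643)) 0.015752594197237395 [-0.86359923  2.02396261  9.80723544] 28.9
```

View pics/w18.png

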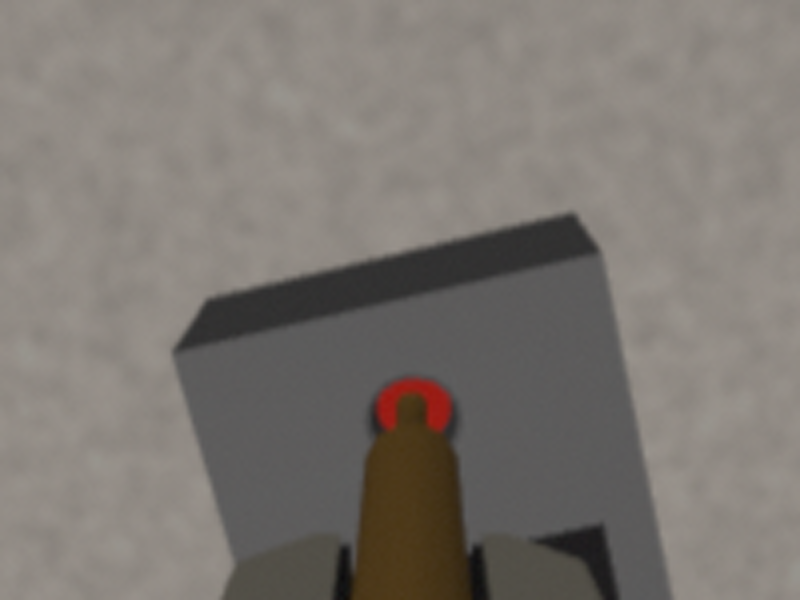

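View pics/s18.png

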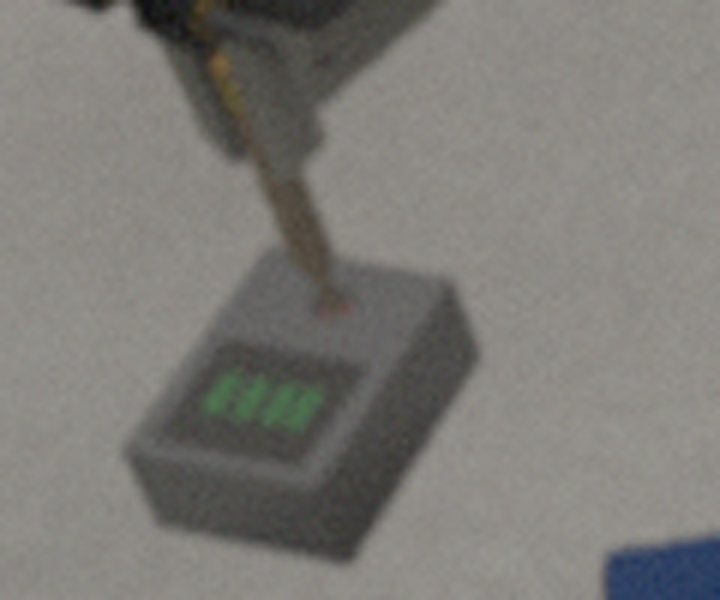

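The tip is centred on the button at crop (411,405). The force climbed from 6.4 to 9.8 N with only 0.16 mm more travel, so the button is bottomed; implied travel is about 4 mm. I'll hold a little longer, then lift and go back over the stand.

Request:
{"name": "send_rows", "arguments": {
  "rows": [
    [0, 0, 0, 0, 0, 0, 1],
    [0, 0, 0, 0, 0, 0, 1],
    [0, 0, 0, 0, 0, 0, 1],
    [0, 0, -0.01, 0, 0, 0, 1],
    [0, 0, -0.04, 0, 0, 0, 1],
    [0, 0, -0.09, 0, 0, 0, 1],
    [0, 0, -0.14, 0, 0, 0, 1],
    [0.03, 0.05, -0.15, 0, 0, 0, 1],
    [0.08, 0.13, -0.15, 0, 0, 0, 1],
    [0.13, 0.21, -0.15, 0, 0, 0, 1],
    [0.18, 0.29, -0.15, 0, 0, 0, 1],
    [0.23, 0.37, -0.15, 0, 0, 0, 1],
    [0.28, 0.45, -0.15, 0, 0, 0, 1],
    [0.33, 0.53, -0.15, 0, 0, 0, 1],
    [0.38, 0.61, -0.15, 0, 0, 0, 1],
    [0.42, 0.68, -0.15, 0, 0, 0, 1],
    [0.45, 0.73, -0.15, 0, 0, 0, 1],
    [0.48, 0.77, -0.15, 0, 0, 0, 1],
    [0.481, 0.773, -0.15, 0, 0, 0, 1],
    [0.481, 0.773, -0.15, 0, 0, 0, 1]
  ]
}}

```text
t: 31.0
tool_pos: [0.4328, 0.0687, 0.379]
orientation: [0.808, 3.033, -0.001]
force: [-0.6, 1.0, -0.1]
opening: 0.0155
```

```bash
python3 - <<'E'
from h import *
import pickle
s=read_state();print(gp(s),s["opening"],s["force"],s["t"])
c=cam("wrist");save(c,"w19",(180,100,500,340),2.5);pickle.dump((c,s),open("w19.pkl","wb"))
s=read_state();print(gp(s)); go([.4344,.0678,.165],60.06)
E
```

```text
(array([0.43317788, 0.06848049, 0.21200127]), np.float64(60.166016794642005)) 0.01546912338924938 [-0.5574186   1.01928789 -0.12986997] 31.0
(array([0.43327643, 0.06786758, 0.21190094]), np.float64(60.09745049161683))
shift [-0.0027  0.0009  0.0938] turn [-0.0004  0.0036  0.0008] rows min 0.9
```

View pics/w19.png

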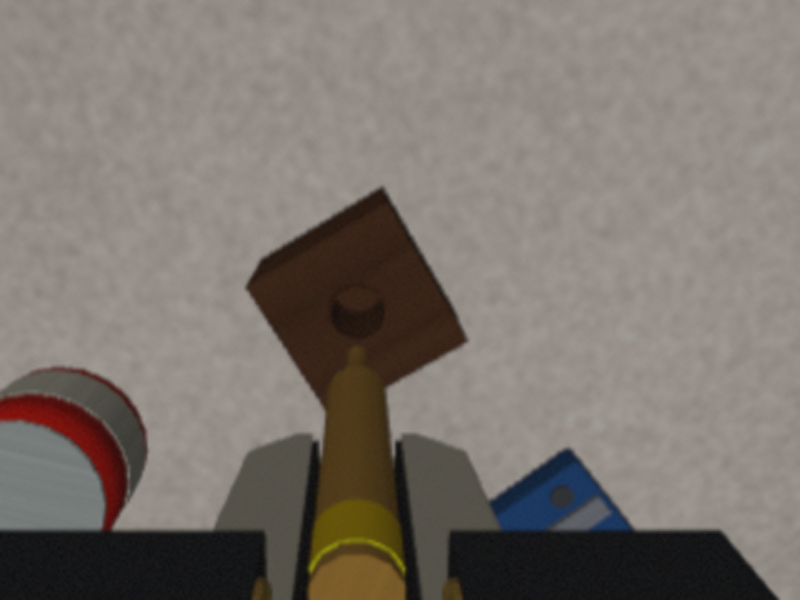

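```bash
python3 - <<'E'
from h import *
import pickle
c,s=pickle.load(open("w19.pkl","rb"))
f=lambda u:(np.array(u,float)+.5)/2.5-.5+np.array([180,100])
print("hole",onz(c,f((357.5,312)),.055), "tip row@.109",onz(c,f((357,348)),.1092),gp(s))
E
```

```text
hole [[0.43353705 0.06783601 0.055     ]] tip row@.109 [[0.43109869 0.06899604 0.1092    ]] (array([0.43317788, 0.06848049, 0.21200127]), np.float64(60.166016794642005))
```

The hole is at crop (358,312), straight ahead of the tip in the view, at world (0.4335, 0.0678). Lowering in.

Request:
{"name": "send_rows", "arguments": {
  "rows": [
    [-0.0015, 0.0005, 0.03, 0, 0.003, 0, 1],
    [-0.0015, 0.0005, 0.06, 0, 0.003, 0, 1],
    [-0.0015, 0.0005, 0.08, 0, 0.003, 0, 1],
    [-0.0015, 0.0005, 0.095, 0, 0.003, 0, 1],
    [-0.0015, 0.0005, 0.11, 0, 0.003, 0, 1],
    [-0.0015, 0.0005, 0.125, 0, 0.003, 0, 1],
    [-0.0015, 0.0005, 0.14, 0, 0.003, 0, 1],
    [-0.0015, 0.0005, 0.15, 0, 0.003, 0, 1],
    [-0.0015, 0.0005, 0.15, 0, 0.003, 0, 1]
  ]
}}

```text
t: 31.95
tool_pos: [0.4335, 0.0682, 0.3028]
orientation: [-0.811, -3.034, 0.001]
force: [0.7, -0.6, -0.3]
opening: 0.0158
```

```bash
python3 - <<'E'
from h import *
s=read_state();print(gp(s),s["opening"],s["force"],s["wrist_torque"],s["t"])
c=cam("wrist");save(c,"w20",(180,100,500,340),2.5)
go([.434,.0678,.1132],60.06)
E
```

```text
(array([0.43333801, 0.06818956, 0.13577684]), np.float64(60.07058879843989)) 0.01580212870668038 [ 0.65969241 -0.58887493 -0.27224924] [ 0.07219182 -0.01299358 -0.00141861] 31.95
shift [-0.001  -0.0004  0.0463] turn [-0.0005 -0.0005  0.0003] rows min 0.5
```

View pics/w20.png

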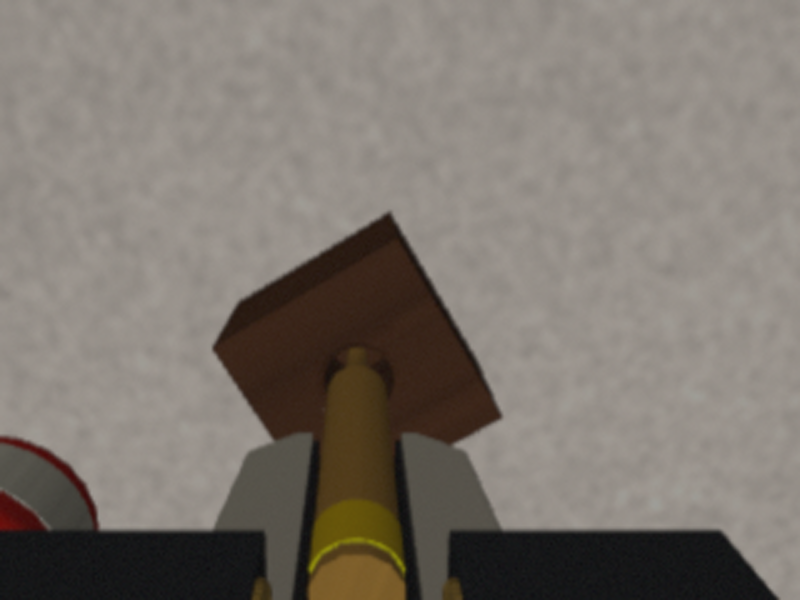

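The tip is in the hole and no force shows. Going on down.

Request:
{"name": "send_rows", "arguments": {
  "rows": [
    [-0.001, -0.0004, 0.01, 0, 0, 0, 1],
    [-0.001, -0.0004, 0.02, 0, 0, 0, 1],
    [-0.001, -0.0004, 0.03, 0, 0, 0, 1],
    [-0.001, -0.0004, 0.038, 0, 0, 0, 1],
    [-0.001, -0.0004, 0.043, 0, 0, 0, 1],
    [-0.001, -0.0004, 0.046, 0, 0, 0, 1],
    [-0.001, -0.0004, 0.046, 0, 0, 0, 1]
  ]
}}

```text
t: 32.7
tool_pos: [0.4341, 0.0677, 0.2804]
orientation: [-0.811, -3.035, 0.0]
force: [-0.6, 0.2, 0.6]
opening: 0.0157
```

```bash
python3 - <<'E'
from h import *
s=read_state();print(gp(s),s["opening"],s["force"],s["wrist_torque"],s["t"])
E
```

```text
(array([0.43402115, 0.06768537, 0.1133952 ]), np.float64(60.05957996146307)) 0.015653489243072097 [-0.56983483  0.18420781  0.56698523] [-0.04864881 -0.06929665 -0.03607026] 32.7
```

Request:
{"name": "send_rows", "arguments": {
  "rows": [
    [0, 0, 0.001, 0, 0, 0, 1],
    [0, 0, 0.001, 0, 0, 0, 0.7],
    [0, 0, 0.001, 0, 0, 0, 0.5],
    [0, 0, 0.001, 0, 0, 0, 0],
    [0, 0, 0.001, 0, 0, 0, 0],
    [0, 0, 0.001, 0, 0, 0, 0],
    [0, 0, 0.001, 0, 0, 0, 0],
    [0, 0, -0.04, 0, 0, 0, 0],
    [0, 0, -0.12, 0, 0, 0, 0],
    [0, 0, -0.2, 0, 0, 0, 0],
    [0, 0, -0.27, 0, 0, 0, 0],
    [0, 0, -0.27, 0, 0, 0, 0],
    [0, 0, -0.27, 0, 0, 0, 0]
  ]
}}

```text
t: 34.0
tool_pos: [0.4344, 0.0678, 0.4163]
orientation: [0.811, 3.033, 0.001]
force: [-0.2, 0.3, -0.8]
opening: 0.0927
```

```bash
python3 - <<'E'
from h import *
import pickle
s=read_state();print(gp(s),s["opening"],s["force"],s["t"])
cs={n:cam(n) for n in("scene","top","wrist")};pickle.dump(cs,open("c21.pkl","wb"))
save(cs["wrist"],"w21",(180,100,500,340),2.5);save(cs["scene"],"s21");save(cs["scene"],"s21z",(195,165,395,315),4)
f=lambda u:(np.array(u,float)+.5)/2.5-.5+np.array([180,100])
print("pred stylus top px",(proj(cs["wrist"],[[.434,.0678,.14]])-[180,100]+.5)*2.5-.5, (proj(cs["scene"],[[.434,.0678,.14]])-[195,165]+.5)*4-.5)
E
```

```text
(array([0.43472149, 0.06776759, 0.24934614]), np.float64(60.06344733166281)) 0.0927331631625296 [-0.24885767  0.33355216 -0.77392788] 34.0
pred stylus top px [[360.36082208 353.01616033]] [[634.59612584  51.4340334 ]]
```

View pics/w21.png

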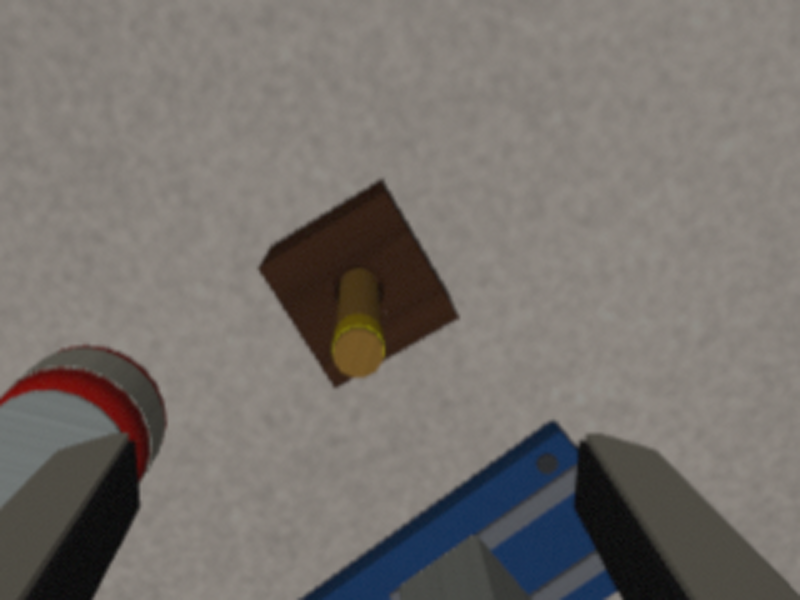

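View pics/s21.png

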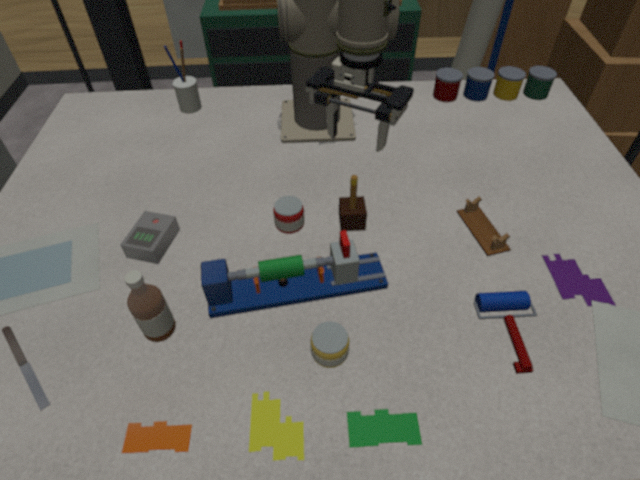

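View pics/s21z.png

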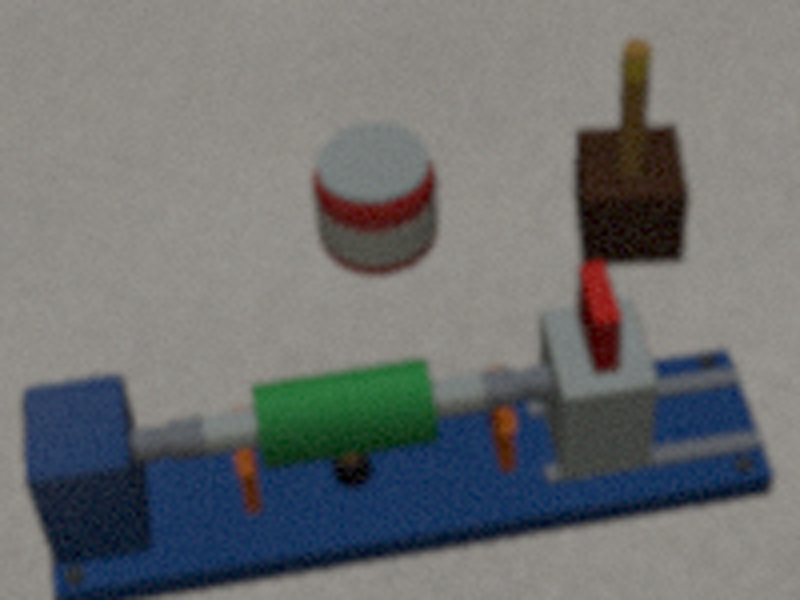

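The stylus stands upright at the same depth as before, the pictures matching the first ones. The scene shows the roller between the points and nothing else moved. I'll check the tailstock and the roller's lift with the unobstructed top view.

```bash
python3 - <<'E'
from h import *
import pickle
cs=pickle.load(open("c21.pkl","rb"));c0=pickle.load(open("c0.pkl","rb"))
save(cs["top"],"t21",(250,190,450,340),4)
for n in("top","scene"):
    d=np.abs(cv2.GaussianBlur(cs[n]["img"],(5,5),0).astype(int)-cv2.GaussianBlur(c0[n]["img"],(5,5),0).astype(int)).max(2)
    m=(d>30).astype(np.uint8); k,l,st,ce=cv2.connectedComponentsWithStats(m)
    print(n,[(st[i,:4].tolist(),int(st[i,4])) for i in range(1,k) if st[i,4]>8])
B=np.array([.6234,-.0926]);y=1.7287
def wb(P): P=np.array(P)/1e3;return [B[0]+np.cos(y)*P[0]-np.sin(y)*P[1],B[1]+np.sin(y)*P[0]+np.cos(y)*P[1],P[2]]
for n,b in(("top",(250,190)),("scene",(195,165))):
    print(n,"fin corners",((proj(cs[n],[wb((129.5+a,q,132)) for a,q in((-7,-20),(7,-20),(7,20),(-7,20))])-b+.5)*4-.5).round(0).tolist(),
     "sleeve top ends",((proj(cs[n],[wb((a,q,70)) for a in(-44,44) for q in (-22,22)])-b+.5)*4-.5).round(0).tolist())
E
```

```text
top [([315, 217, 84, 26], 1203), ([302, 224, 8, 28], 89), ([286, 226, 8, 24], 108), ([293, 226, 7, 23], 98), ([279, 229, 4, 7], 23), ([281, 239, 5, 16], 54), ([127, 265, 12, 10], 97), ([107, 268, 190, 212], 15266), ([268, 310, 24, 30], 665), ([285, 322, 47, 158], 3093), ([271, 340, 12, 140], 610), ([0, 452, 24, 28], 378)]
scene [([278, 0, 7, 3], 19), ([299, 0, 6, 3], 9), ([308, 0, 15, 9], 42), ([383, 0, 13, 12], 97), ([552, 0, 46, 44], 959), ([587, 0, 20, 4], 54), ([281, 2, 36, 44], 719), ([386, 10, 13, 18], 147), ([340, 12, 49, 38], 1080), ([583, 13, 12, 3], 35), ([525, 29, 31, 16], 302), ([573, 37, 44, 30], 496), ([525, 45, 4, 4], 11), ([530, 48, 13, 10], 104), ([345, 54, 32, 7], 119), ([332, 56, 33, 29], 321), ([575, 65, 16, 29], 153), ([363, 69, 6, 5], 21), ([531, 68, 5, 6], 21), ([526, 75, 7, 14], 55), ([369, 76, 4, 5], 15), ([339, 81, 75, 71], 2243), ([313, 85, 5, 3], 9), ([319, 84, 8, 3], 14), ([570, 93, 4, 5], 14), ([317, 97, 8, 5], 24), ([328, 124, 10, 14], 95), ([465, 189, 42, 47], 861), ([339, 231, 8, 28], 151), ([346, 230, 8, 28], 133), ([504, 235, 4, 7], 17), ([499, 238, 4, 3], 9), ([507, 240, 5, 5], 22), ([330, 248, 2, 8], 14), ([334, 249, 5, 16], 38), ([241, 254, 83, 28], 1169), ([358, 255, 5, 5], 16), ([238, 270, 7, 3], 15)]
top fin corners [[182.0, 141.0], [153.0, 146.0], [168.0, 226.0], [196.0, 221.0]] sleeve top ends [[505.0, 103.0], [523.0, 185.0], [338.0, 134.0], [355.0, 216.0]]
scene fin corners [[594.0, 326.0], [622.0, 322.0], [603.0, 262.0], [575.0, 266.0]] sleeve top ends [[259.0, 466.0], [250.0, 397.0], [436.0, 437.0], [422.0, 370.0]]
```

View pics/t21.png

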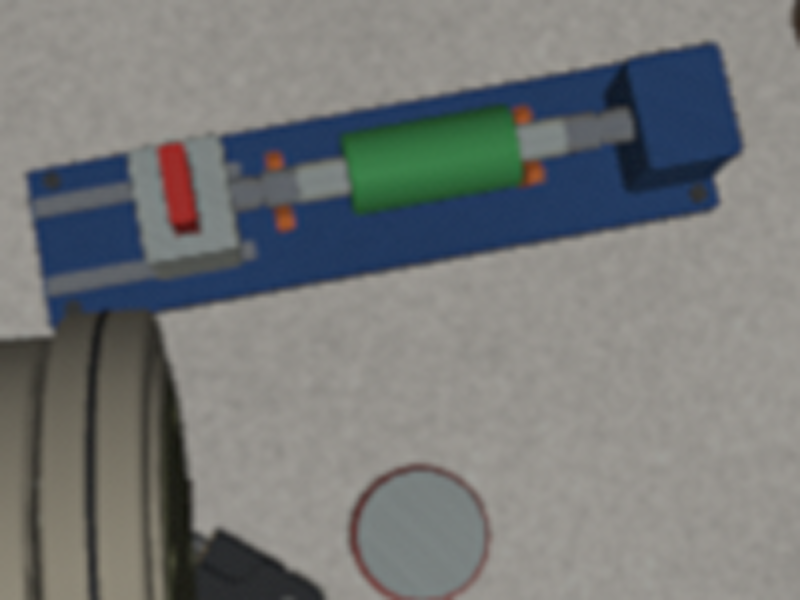

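The top view puts the fin 12 crop pixels (about 5.8 mm) further forward than at the start, so the slide is about 0.060. The sleeve corners agree within about 1 px with a roller at bench x = 0, 70 mm up. The changes against the first pictures lie only at the roller, rack, tailstock and arm. Handing in.

```bash
python3 - <<'E'
from plant import ticket
print(ticket.close_job())
E
```

```text
the job is handed in; nothing more can be done
None
```

The job is done as asked and handed in after about 34 s of robot time; I was given no verdict.

**What I did**
1. The tailstock started too far forward (slide about 0.054), so I drew it back to about 0.013.
2. I took the roller from its rack, laid it on the orange rests at bench x of about +16 mm, and pushed the tailstock home. Near the end the force climbed past 20 N with almost no further travel.
3. I pressed the zero button with the stylus to about 10 N. It had bottomed out: the force rose from 6.4 to 9.8 N with only 0.16 mm more travel. I held it there for about 1 s.
4. I put the stylus back in its hole and let go.

**Last checks**
- **Tailstock:** the top view gives a slide of about 0.060. An earlier wrist view put the fin about 1 mm short of its home position, which is within the calibration error.
- **Roller:** the sleeve matches a roller at bench x = 0, 70 mm up, to about 1 pixel. The 2.5 mm clearance above the rests is too small to see directly, so I inferred it from this fit, the slide and the push force.
- **Stylus:** it stands upright, and its top shows where it did before I took it.
- **Tins, bottle and brayer:** the before-and-after pictures show no change at any of them.
- **Arm:** it ended clear of everything.

No check failed. The cameras disagreed with one another by 2 to 5 mm in places, and I went by the wrist and top views.

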